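Tea tin from the latched keeper to the drawer

TASK

Give the red latch knob on the green tea keeper its full quarter turn clockwise to free the clear cover, and slide the cover all the way back. Lift out the blue tin, stand it upright on the bare granite and let go, then take it again the other way round so that it can be lowered into the slot between the two orange plates in the open drawer. Leave it there standing upright, all the way down and in the middle of the slot, with the cover left open, and leave the cup, mortar and spoon alone.

Things in the scene. Friction and masses are not known exactly. Their poses are not given: they have to be found in the camera images.
- keeper: Green metal tea keeper, a fixed case 118 mm high. Origin on the counter under the middle of its bay; x points to its back (away from the robot), y to its left, z up. It spans x -56 to +177, y -89 to +89 mm. Behind the bay is a closed deck at rim height, on to which the cover slides.
- bay (a point): Middle of the keeper's bay, on the bay floor 30 mm above the counter, axes as the keeper's. The bay, under the clear cover, is 66 mm (x) by 152 mm (y), 88 mm deep. The tin stands in it with its x along keeper x: 4 mm free before and behind it, some 56 mm to its left and right, so only its broad faces (40 mm apart, facing keeper +y and -y) can be gripped there.
- catch (a point): Top of the small round steel catch post (10 mm across) on the keeper's left side wall, 131 mm above the counter. With the latch at 0 the T-shaped head of its tongue lies just in front of the post and butts against it, so that the cover cannot slide back more than about 4 mm.
- cover (a joint): Slide of the clear cover plate (82 x 150 x 5 mm, lying on the rim, top 123 mm above the counter), in m: 0 = closed over the bay, 0.100 = all the way back along keeper +x, at its stop, bay open. Moved by the red knob mounted on it; 1.5 N of friction, stays where left.
- latch (a joint): Turn of the red knob about its upright axis, rad: 0 = latched (bar grip along keeper x, tongue midway between keeper +x and +y), 1.571 = released, a quarter turn clockwise seen from above (bar along keeper y, tongue midway between keeper +x and -y). Friction 0.06 N m, no spring, stops at both ends. Starts between 0 and 0.12. Counts as released above 1.2.
- latch_grip (a point): On the knob's axis at the height to grip, 157 mm above the counter. The knob is a red bar 46 mm long, 16 mm thick, from 135 to 171 mm above the counter, on a black disc 40 mm across. The axis stands 45 mm to keeper +y of the bay's middle and travels with the cover. Site axes turn with the knob: x along the bar; the steel tongue (T, 46 mm long, head 36 mm wide, top at 129 mm) lies midway between +x and +y.
- tin: Closed blue metal tin, 58 mm (its x) x 40 mm (its y) x 80 mm high, 0.15 to 0.31 kg, cream panel on the broad faces, steel band. Origin at the centre of its underside, z up. Sides flat and rigid. Starts in the keeper's bay, up to 15 mm left or right of its middle, top 110 mm above the counter.
- unit: Fixed white plastic drawer unit, 200 mm wide, 220 mm deep, 205 mm high, its top drawer standing open towards the robot. Origin on the counter 75 mm in front of the unit's front face; x points to its back, y to its left, z up.
- drawer (a joint): How far the grey top drawer is out (m): 0 = shut, 0.14 = stop. It starts between 0.12 and 0.14 and needs about 4 N to slide; it need not be moved.
- slot (a point): Middle of the slot in the top drawer, on the drawer's inner floor, 100 mm above the counter; moves with the drawer, axes as the unit's. Two upright orange plates (50 mm along unit y, 70 mm high) stand 48 mm apart along unit x, about this point. The tin fits only with its x along unit y (either way round); then only its narrow ends, facing unit +y and -y, are free for the fingers.
- drawer_front (a point): Middle of the top edge of the grey drawer's front panel, 60 mm in front of the slot's middle, 172 mm above the counter. The drawer is 170 mm wide inside, its side walls 154 mm above the counter at the top (54 mm over its floor).
- cup: Steel measuring cup, 68 mm across, 62 mm high, standing loose on the counter; leave alone. Origin under its centre.
- mortar: Cream ceramic mortar, 110 mm across, 75 mm high, loose on the counter; leave alone. Origin under its centre.
- spoon: Wooden spoon, 240 mm long, lying on the counter on the robot's right; leave alone. Origin near its middle.

How it is judged (in metres and radians):
On the way, in this order (a step that is already met when the one before it is completed fails the run):
1. the latch knob has had its quarter turn while the cover is still closed (value of joint latch above 1.2 rad and value of joint cover below 0.02 m), for 0.1 s.
2. the cover is slid all the way back (value of joint cover above 0.085 m), for 0.2 s.
3. the tin stands upright on the counter, let go (height (world z) of tin below 0.006 m and angle between tin's own z axis and vertical below 0.1 rad and contact force between the fingers and tin below 0.1 N and linear speed of tin below 0.02 m/s), for 0.2 s.
At the end, for the whole second after the job is handed in: The tin stands upright (within 0.1 rad) and at rest on the drawer's floor between the two orange plates, within 16 mm of the slot's middle and 5 mm of the floor, its long side along the plates (within 0.2 rad); the cover is still open (over 80 of 100 mm) (horizontal distance between tin and slot below 0.016 m and z of tin in the frame of slot between -0.005 and 0.005 m and angle between tin's own z axis and vertical below 0.1 rad and angle between the x axis of tin and the y axis of slot, either way round below 0.2 rad and linear speed of tin below 0.02 m/s and value of joint cover above 0.08 m); the robot touches nothing.
It fails at once if cup, mortar or spoon shifted by more than 30 mm (distance of any of cup, mortar, spoon from where it was at the start of the episode above 0.03 m).
It fails at once if the tin tipped over (angle between tin's own z axis and vertical above 0.8 rad).
It also fails if it takes over 72 s, if anything falls off the work surface, if the arm or the gripper's body presses on something with over 40 N, if the wrist force passes 120 N, or if a joint passes its speed limit or range.

ROBOT

A 7-joint arm with a two-finger parallel gripper is mounted at the origin on the work surface. World frame = base frame: x ahead of the robot, y to its left, z up, the work surface at z = 0. Lengths are in m, angles in degrees, forces in N, time in s.
With the tool pointing down it reaches from about 0.425 to 0.925 m from the base axis. Payload 6.8 kg.
Tool frame: the origin (TCP) lies at the very end of the fingers, on their centre line; the grasp point (between the pads) lies 19 mm behind it; z points along the fingers, y is the direction in which the jaws open and shut (so a half turn about z gives the same grasp; the last joint's range is limited). The gripper opens to 85 mm and grips with 20 to 120 N. Pads are 22 mm wide; open, the fingers measure 114 mm over their backs; the gripper's body (76 mm by 85 mm) begins 54 mm behind the grasp point. The pads swing forward as they close: fully open they stand 13 mm farther back than shut.
Start: joints at [-76.725, 27.33, 1.283, 89.118, -0.659, 63.558, -4.761], TCP at [0.225, 0.636, 0.231] pointing down, gripper open.
Joint ranges: [-169.35, 169.35], [-19.33, 120.38], [-80.79, 83.38], [13.8, 139.57], [-78.32, 258.32], [9.67, 109.79], [-169.56, 169.56]. Speed limits (degrees/s): [136.94, 136.94, 180, 180, 180, 180, 180].

INTERFACE

Orientations are given as [roll, pitch, yaw] about the fixed x, y, z axes, in that order (R = Rz(yaw) Ry(pitch) Rx(roll)).
In Python, from bench import robot gives the robot as it stands.
- The arm moves only by the tool move_arm, never from a script. Its arguments are lists of equal length, an entry for each row: "delta_pos": the shift along the tool's x, y, z in cm, a list of three; "twist": the turn about the tool's z in degrees. A call has exactly 5 rows; each row shifts and turns the pose as measured when the row begins, along the tool's axes as they then stand; what a row does not reach is not made up. A row lasts 1/12 s, in which the tool goes at most 41.7 mm and 7.16 degrees, less where a joint would pass 70% of its speed; a pose out of reach is approached as far as the arm can. A call with a gripper value outside its range is refused whole. "gripper" is the finger opening in cm, from 0 to 8.54, set as the call begins (left out, the last holds). The fingers move at their own pace and stop on an object; "newtons" is the grip in N (left out, the last holds). Time passes only in rows, so rows that do not move let the fingers close, or fill a call up. It gives the time, the measured TCP pose, the force and the opening at its end, in the units of the state.
- robot.get_obs(): the state, without advancing time (a new reading comes with each control period).
- robot.get_image(name): name is "scene" or "top" or "wrist"; returns a dict with "color" (480x640x3 uint8, red, green, blue), "fx", "fy", "cx", "cy" (pixels), "extrinsics" (4x4, takes a point from camera to world coordinates). Camera axes: x right, y up, looking along -z (the intrinsics and any distortion apply to the point x, -y, -z); pixel columns grow to the right and rows downward; lengths in m; the calibration is good to about 2 mm. A picture is of the moment at which its call begins. There is no depth.
- robot.job_done(): hands the job in, once; it reports no verdict.
The state is a dict: "time_s": time; "joint_pos": joint angles; "qd": joint speeds; "tau": joint torques, N m; "tool_pos": TCP position; "tool_rot": TCP orientation; "wrist_force": force on the tool from outside, world axes, zero at the start; "wrist_torque": the same for the moment, N m; "gripper_width": finger opening in m.
Only numpy, scipy, OpenCV 4.12 (cv2) and the standard library are available. Lean on these libraries where they do the work, as an engineer would, in place of code of your own. Each camera call takes 0.05 s, during which the arm holds its last target.

## Working session

There is one attempt and no reset: what is moved stays moved. The work goes in short steps, Python scripts to look and compute and a tool call to move; the robot and the scene stay as the last step left them, time stands still between calls to the robot, and variables do not carry over. Pictures are saved under pics/ and viewed, and the job is handed in when it is done.

Besides the shell and the picture viewer there is one more tool, called as a command line: name --pt "numbers of a row" for each row, then --argument value for the rest. move_arm: Moves the arm, as the interface text tells. Its arguments: {"type":"object","properties":{"delta_pos":{"type":"array","items":{"type":"array","items":{"type":"number"}}},"twist":{"type":"array","items":{"type":"number"}},"gripper":{"type":"number"},"newtons":{"type":"number"}},"required":["delta_pos","twist"]}

```bash
ls; mkdir -p pics; python3 - <<'E'
from bench import robot
import cv2,json,numpy as np
o=robot.get_obs();print(o)
for n in ["scene","top","wrist"]:
    r=robot.get_image(n);cv2.imwrite(f"pics/{n}0.png",r["color"][:,:,::-1])
    print(n,r["fx"],r["fy"],r["cx"],r["cy"],[k for k in r],np.round(r["extrinsics"],4).tolist())
E
```

```text
pics
{'time_s': 0.0, 'joint_pos': array([-76.72558923,  27.37708134,   1.28000899,  89.17972333,
        -0.65898224,  63.55590916,  -4.76058168]), 'qd': array([-0.09058545, -0.03421035, -0.00925389,  0.03043098,  0.02580487,
       -0.01030568, -0.02776545]), 'tau': array([-1.12098930e-04, -5.96449757e+01,  1.60753325e+00, -2.81190026e+01,
        1.23930656e-02,  9.33466275e-03, -3.85729933e-06]), 'tool_pos': array([0.22478108, 0.63584113, 0.23030026]), 'tool_rot': array([-1.79894922e+02,  7.82503033e-03,  1.60533773e+02]), 'wrist_force': array([ 0.35690849, -0.37762654,  0.41057412]), 'wrist_torque': array([ 0.003232  , -0.03003817,  0.017844  ]), 'gripper_width': 0.08513567140691079}
scene 460.86850198205707 460.86850198205707 325.95995309490263 227.951411943066 ['color', 'fx', 'fy', 'cx', 'cy', 'extrinsics'] [[0.1872, -0.8109, 0.5544, 1.2438], [0.9823, 0.1479, -0.1153, -0.2252], [0.0115, 0.5662, 0.8242, 1.108], [0.0, 0.0, 0.0, 1.0]]
top 467.5384801097902 467.5384801097902 320.0080468263786 240.7508821154186 ['color', 'fx', 'fy', 'cx', 'cy', 'extrinsics'] [[0.0769, 0.9725, -0.2197, 0.3325], [-0.997, 0.0754, -0.0155, -0.1081], [0.0015, 0.2202, 0.9754, 1.3058], [0.0, 0.0, 0.0, 1.0]]
wrist 389.8616421086238 389.8616421086238 313.81819040385784 241.0720761969528 ['color', 'fx', 'fy', 'cx', 'cy', 'extrinsics'] [[0.3333, -0.9035, -0.2695, 0.1566], [0.9428, 0.3188, 0.0972, 0.6606], [-0.0019, -0.2865, 0.9581, 0.3736], [0.0, 0.0, 0.0, 1.0]]
```

View pics/scene0.png

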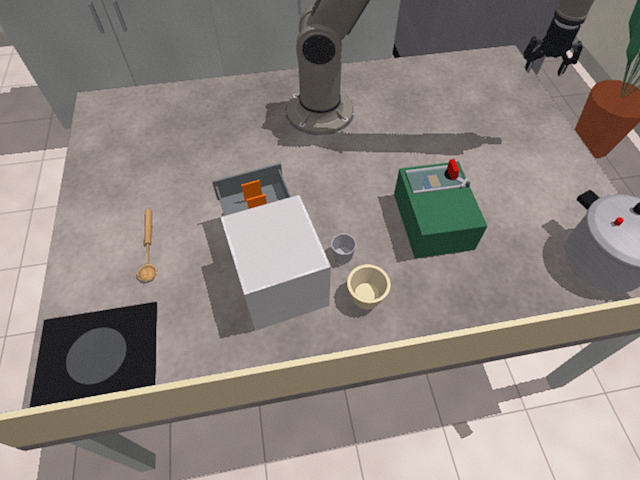

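View pics/top0.png

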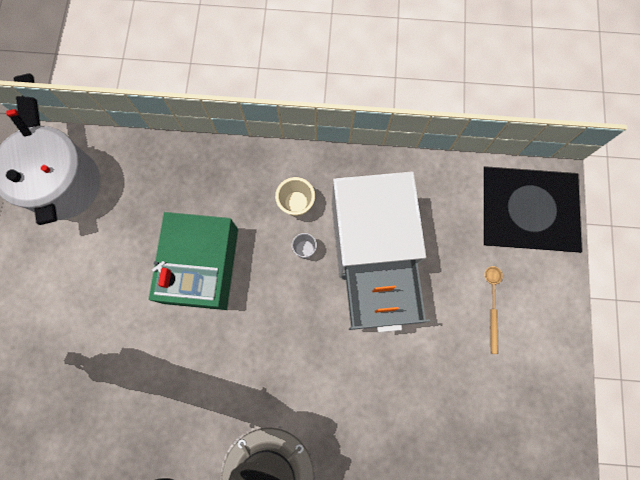

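View pics/wrist0.png

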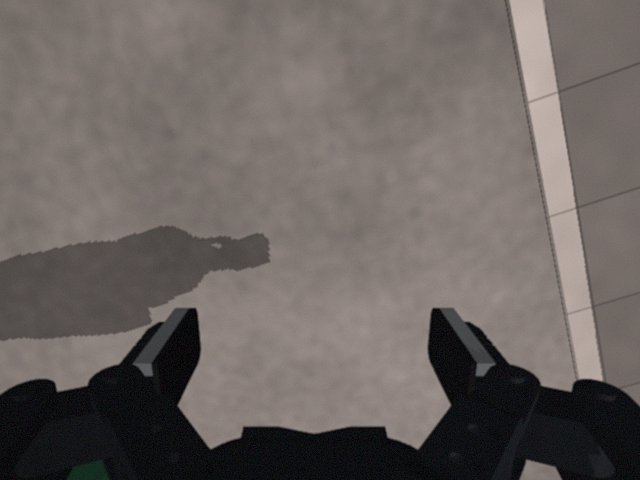

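The views show the keeper (top view about (195,260)), its red knob (165,278), the blue tin (190,285), and the drawer with the orange plates at (385,289) and (387,310). I'll enlarge these areas.

```bash
python3 - <<'E'
import cv2
t=cv2.imread("pics/top0.png");s=cv2.imread("pics/scene0.png")
def c(im,x0,y0,w,h,k,n): cv2.imwrite(n,cv2.resize(im[y0:y0+h,x0:x0+w],None,fx=k,fy=k,interpolation=cv2.INTER_CUBIC))
c(t,140,200,110,115,5,"pics/tk.png")
c(t,325,165,110,175,3.4,"pics/tu.png")
c(s,385,150,115,115,5,"pics/sk.png")
c(s,205,155,135,180,3.3,"pics/su.png")
E
```

```text
(no output)
```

View pics/tk.png

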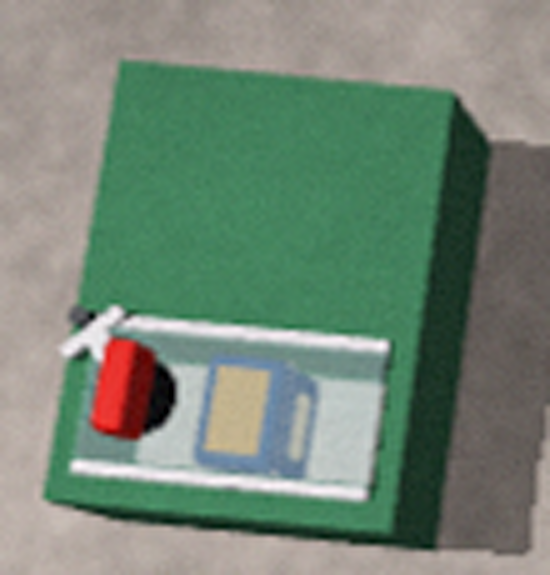

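View pics/tu.png

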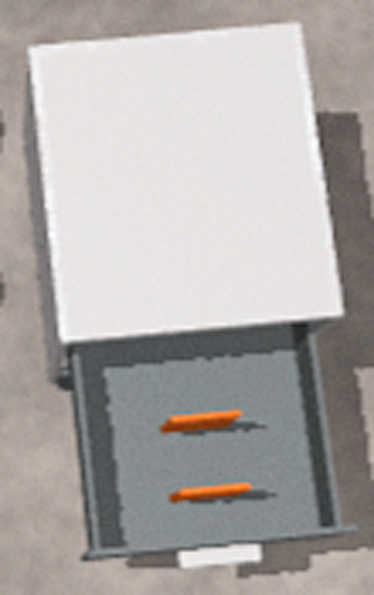

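View pics/sk.png

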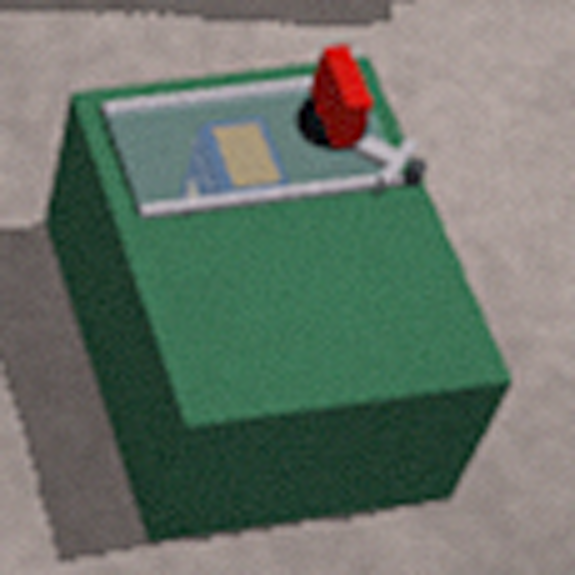

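View pics/su.png

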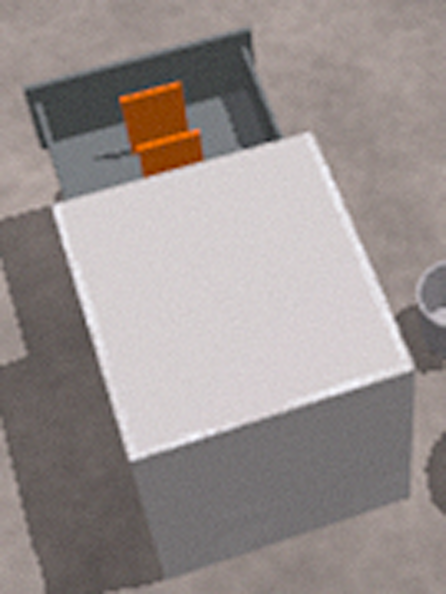

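```bash
cat > h.py <<'E'
import numpy as np,cv2
from scipy.optimize import least_squares
C={"scene":(460.8685,325.96,227.9514,np.array([[0.1872,-0.8109,0.5544,1.2438],[0.9823,0.1479,-0.1153,-0.2252],[0.0115,0.5662,0.8242,1.108],[0,0,0,1]])),
"top":(467.5385,320.008,240.7509,np.array([[0.0769,0.9725,-0.2197,0.3325],[-0.997,0.0754,-0.0155,-0.1081],[0.0015,0.2202,0.9754,1.3058],[0,0,0,1]]))}
def proj(cam,P):
    f,cx,cy,E=C[cam]; p=(np.asarray(P)-E[:3,3])@E[:3,:3]
    return np.array([cx+f*p[...,0]/-p[...,2],cy-f*p[...,1]/-p[...,2]]).T
def ray(cam,uv,z):
    f,cx,cy,E=C[cam]; d=E[:3,:3]@np.array([(uv[0]-cx)/f,-(uv[1]-cy)/f,-1]); t=(z-E[2,3])/d[2]; return E[:3,3]+t*d
def world(p,l):
    c,s=np.cos(p[2]),np.sin(p[2]); l=np.asarray(l,float); return np.stack([p[0]+c*l[...,0]-s*l[...,1],p[1]+s*l[...,0]+c*l[...,1],l[...,2]],-1)
def crop(pts,x0,y0,k): return (np.array(pts,float)+.5)/k-.5+[x0,y0]
def fit(obs,p0):
    f=lambda p:np.concatenate([(proj(c,world(p,l))-uv).ravel() for c,l,uv in obs])
    r=least_squares(f,p0); return r.x,f(r.x)
E
python3 - <<'E'
from h import *
L=np.array([[.177,.089,.118],[.177,-.089,.118],[-.056,.089,.118],[-.056,-.089,.118]])
kt=("top",L,crop([(120,61),(452,92),(45,497),(393,535)],140,200,5))
ks=("scene",L,crop([(508,381),(188,424),(370,58),(72,96)],385,150,5))
for o in ([kt],[ks],[kt,ks]):
    p,r=fit(o,[.55,.2,0]);print("keeper",p[:2],np.degrees(p[2]),np.abs(r).round(1))
pk=p
U=np.array([[.295,.1,.205],[.295,-.1,.205],[.075,.1,.205],[.075,-.1,.205]])
ut=("top",U,crop([(30,45),(300,24),(62,343),(343,315)],325,165,3.4))
us=("scene",U,crop([(413,370),(130,460),(311,133),(55,206)],205,155,3.3))
for o in ([ut],[us],[ut,us]):
    p,r=fit(o,[.55,-.2,0]);print("unit",p[:2],np.degrees(p[2]),np.abs(r).round(1))
pu=p
def loc(p,w): 
    c,s=np.cos(p[2]),np.sin(p[2]); d=w[:2]-p[:2]; return np.array([c*d[0]+s*d[1],-s*d[0]+c*d[1]])*1000
for n,q in [("front pl L",(172,495)),("front R",(250,487)),("back L",(167,425)),("back R",(240,413))]:
    print(n,loc(pu,ray("top",crop([q],325,165,3.4)[0],.17)).round(1))
for n,q in [("back L",(201,131)),("back R",(138,145)),("front L",(185,83)),("front R",(121,98))]:
    print("s",n,loc(pu,ray("scene",crop([q],205,155,3.3)[0],.17)).round(1))
for n,q in [("dfL",(82,556)),("dfR",(354,528))]: print(n,loc(pu,ray("top",crop([q],325,165,3.4)[0],.172)).round(1))
for n,q in [("dfL",(252,30)),("dfR",(25,90))]: print(n,loc(pu,ray("scene",crop([q],205,155,3.3)[0],.172)).round(1))
for n,q in [("knob c top",(113,388)),("A",(125,340)),("B",(105,434)) ]: print(n,loc(pk,ray("top",crop([q],140,200,5)[0],.171)).round(1))
for n,q in [("tin lid corners",(213,357)),("",(287,361)),("",(199,462)),("",(276,475))]: print(n,loc(pk,ray("top",crop([q],140,200,5)[0],.11)).round(1))
for n,q in [("tin lid s",(206,123)),("",(269,120)),("",(222,190)),("",(287,184))]: print(n,loc(pk,ray("scene",crop([q],385,150,5)[0],.11)).round(1))
print("knob w",world(pk,[0,.045,.157]),"slot w",world(pu,[0,0,.1]))
E
```

```text
keeper [0.46834061 0.242393  ] -0.9377482394920466 [0.  0.2 0.5 0.3 0.3 0.7 0.2 0.3]
keeper [0.46869601 0.24594009] -1.3372642312054348 [0.9 0.2 0.5 0.5 0.3 0.2 0.1 0.7]
keeper [0.46871762 0.24395732] -1.0846887613324654 [0.4 0.5 0.1 0.4 0.9 0.4 0.9 0.4 0.4 0.2 0.9 0.7 1.1 0.2 0.8 0.5]
unit [ 0.46799518 -0.26035692] 9.794539645707514 [0.1 0.5 0.2 0.4 0.2 0.3 0.1 0.2]
unit [ 0.4679118 -0.2564879] 9.57745037865928 [0.6 0.  0.3 0.4 0.5 0.3 0.8 0.4]
unit [ 0.46793638 -0.25841405] 9.70873714203624 [0.7 0.4 0.4 0.4 1.  0.4 0.6 0.2 0.  0.  0.9 0.5 0.3 0.3 1.5 0.2]
front pl L [-36.1  29. ]
front R [-35.6 -26.8]
back L [13.6 26.6]
back R [ 17.3 -26.5]
s back L [17.8 27.4]
s back R [ 14.4 -22.6]
s front L [-34.1  29.2]
s front R [-36.4 -23. ]
dfL [-72.6  97.1]
dfR [-71.  -95.8]
dfL [-68.6  96.5]
dfR [-68.8 -93. ]
knob c top [-2.3 43.4]
A [21.8 41.6]
B [-24.9  43.5]
tin lid corners [25.5 16.2]
 [ 27.1 -22.2]
 [-28.9  14.6]
 [-31.7 -25.6]
tin lid s [-28.2 -13.6]
 [-24.6  22.9]
 [ 21.1 -19.1]
 [22.8 18.4]
knob w [0.46956948 0.28894926 0.157     ] slot w [ 0.46793638 -0.25841405  0.1       ]
```

```bash
cat > plan.py <<'E'
import sys
from h import *
from bench import robot
from scipy.spatial.transform import Rotation as R
o=robot.get_obs();p=np.array(o["tool_pos"]);rr=o["tool_rot"];yaw=rr[2]
# usage plan.py x y z yaw [nrows]
t=np.array([float(a) for a in sys.argv[1:4]]);ty=float(sys.argv[4])
dy=(ty-yaw+180)%360-180; d=t-p
n=max(int(np.ceil(np.linalg.norm(d)/.040)),int(np.ceil(abs(dy)/7)),1)
if len(sys.argv)>5:n=int(sys.argv[5])
print("now",p.round(4),np.round(rr,2),"t",round(o["time_s"],2),"w",round(o["gripper_width"],4),"F",np.round(o["wrist_force"],1),"j",np.round(o["joint_pos"],0))
print("rows",n,"twist/row",round(-dy/n,2))
for i in range(n):
    T=R.from_euler("xyz",[rr[0],rr[1],yaw+dy*i/n],degrees=True).as_matrix()
    print(np.round(T.T@(d/n)*100,2).tolist())
E
python3 plan.py .469 .289 .27 176.6
```

```text
now [0.2248 0.636  0.2305] [-179.92    0.    160.53] t 0.15 w 0.0854 F [0.2 0.3 0.3] j [-77.  27.   1.  89.  -1.  64.  -5.]
rows 11 twist/row -1.46
[-3.14, -2.23, -0.36]
[-3.09, -2.31, -0.36]
[-3.03, -2.39, -0.36]
[-2.96, -2.47, -0.35]
[-2.9, -2.54, -0.35]
[-2.83, -2.62, -0.35]
[-2.77, -2.69, -0.35]
[-2.7, -2.76, -0.35]
[-2.63, -2.83, -0.35]
[-2.55, -2.89, -0.35]
[-2.48, -2.96, -0.35]
```

move_arm --pt "-3.1 -2.2 -0.4" --pt "-3.1 -2.3 -0.4" --pt "-3.0 -2.4 -0.4" --pt "-3.0 -2.5 -0.4" --pt "-2.9 -2.5 -0.4" --twist '[-1.5,-1.5,-1.5,-1.5,-1.5]' --gripper 6

```text
time_s: 0.57
tool_pos: [0.3295, 0.4815, 0.2465]
tool_rot: [-179.8, -0.4, 169.4]
wrist_force: [0.1, -0.2, 1.2]
gripper_width: 0.0598
```

```bash
python3 plan.py .469 .289 .27 176.6
```

```text
now [0.3295 0.4815 0.2465] [-179.78   -0.4   169.43] t 0.57 w 0.0598 F [ 0.1 -0.2  1.2] j [-63.  18.   2. 101.  -1.  61.  19.]
rows 6 twist/row -1.19
[-2.87, -2.73, -0.4]
[-2.81, -2.79, -0.4]
[-2.75, -2.85, -0.4]
[-2.69, -2.9, -0.4]
[-2.63, -2.96, -0.4]
[-2.57, -3.01, -0.4]
```

move_arm --pt "-2.8 -2.8 -0.4" --pt "-2.8 -2.8 -0.4" --pt "-2.7 -2.9 -0.4" --pt "-2.7 -2.9 -0.4" --pt "-2.6 -3.0 -0.4" --twist '[-1.2,-1.2,-1.2,-1.2,-1.2]'

```text
time_s: 0.98
tool_pos: [0.4473, 0.3111, 0.2661]
tool_rot: [-179.8, -0.5, 175.9]
wrist_force: [1.3, 0.8, -0.3]
gripper_width: 0.0599
```

```bash
python3 plan.py .469 .289 .27 176.6
```

```text
now [0.4473 0.3111 0.2661] [-179.78   -0.49  175.87] t 0.98 w 0.0599 F [ 1.3  0.8 -0.3] j [-47.  13.   6. 105.  -2.  63.  46.]
rows 1 twist/row -0.73
[-2.32, -2.05, -0.4]
```

move_arm --pt "-2.2 -2.0 0" --pt "0 0 0" --pt "0 0 0" --pt "0 0 0" --pt "0 0 0" --twist '[-0.7,0,0,0,0]'

```text
time_s: 1.4
tool_pos: [0.4745, 0.2773, 0.2667]
tool_rot: [-179.6, -0.3, 175.7]
wrist_force: [-0.6, 0.2, -0.0]
gripper_width: 0.0601
```

```bash
python3 plan.py .469 .289 .27 176.6; python3 - <<'E'
from bench import robot
import cv2,json,numpy as np
r=robot.get_image("wrist");cv2.imwrite("pics/w1.png",r["color"][:,:,::-1]);np.save("w1.npy",r["extrinsics"])
E
```

```text
now [0.4745 0.2773 0.2667] [-179.61   -0.32  175.65] t 1.4 w 0.0601 F [-0.6  0.2 -0. ] j [-44.  14.   8. 104.  -2.  63.  51.]
rows 1 twist/row -0.95
[0.64, 1.13, -0.33]
```

View pics/w1.png

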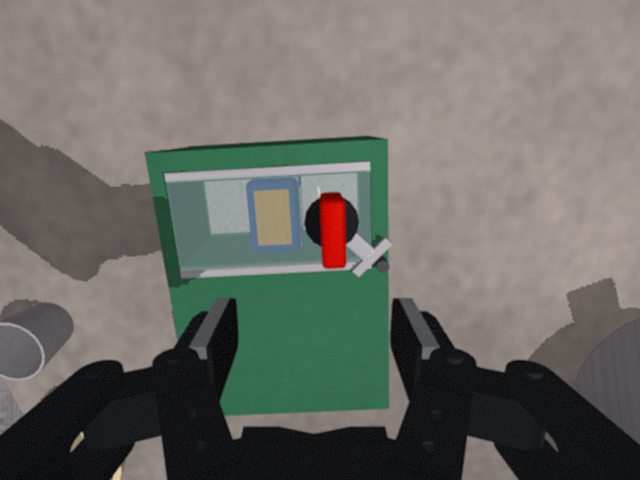

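```bash
python3 - <<'E'
import cv2
t=cv2.imread("pics/w1.png")
cv2.imwrite("pics/w1c.png",cv2.resize(t[125:290,140:400],None,fx=3,fy=3,interpolation=cv2.INTER_CUBIC))
E
```

```text
(no output)
```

View pics/w1c.png

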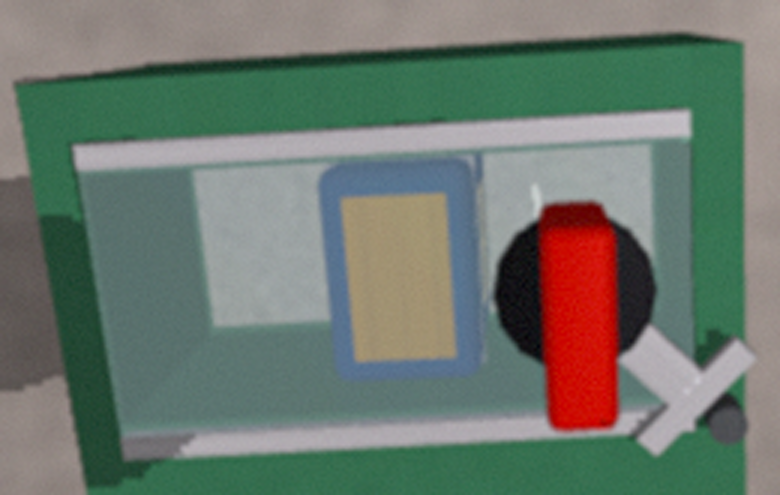

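```bash
python3 - <<'E'
from h import *
E=np.load("w1.npy");C["w"]=(389.8616,313.818,241.072,E)
c=lambda q:crop(q,140,125,3)
L=np.array([[-.056,-.089,.118],[-.056,.089,.118],[.177,.089,.118]])
uv=np.vstack([c([(16,85),(743,42)]),[[389,407]]])
p,r=fit([("w",L,uv)],[.469,.244,0]);print(p,np.degrees(p[2]),r.round(1))
b=np.array([ray("w",q,.171) for q in c([(542,226),(612,224),(549,430),(616,428)])]);print(b.round(4));print("knob",b.mean(0),np.degrees(np.arctan2(*( (b[2]+b[3]-b[0]-b[1])[[1,0]]))))
t=np.array([ray("w",q,.110) for q in c([(320,165),(472,160),(338,378),(485,375)])]);print(t.round(4),t.mean(0))
print(world(p,[0,.045,.157]))
E
python3 plan.py .4695 .2885 .14 176.6 5
```

```text
[ 0.46938138  0.24454483 -0.01669055] -0.9562978873935678 [-0.3 -0.   0.2 -0.5  0.1  0.9]
[[0.4467 0.2829 0.171 ]
 [0.4474 0.2974 0.171 ]
 [0.4916 0.2812 0.171 ]
 [0.4922 0.2958 0.171 ]]
knob [0.46948483 0.2893286  0.171     ] -2.0674619226771154
[[0.4379 0.2271 0.11  ]
 [0.4395 0.2661 0.11  ]
 [0.4951 0.2249 0.11  ]
 [0.4972 0.2645 0.11  ]] [0.46740011 0.24563875 0.11      ]
[0.47013242 0.28953857 0.157     ]
now [0.4743 0.2776 0.2667] [-179.61   -0.33  175.7 ] t 1.45 w 0.0603 F [ 0.4 -0.4  0.9] j [-44.  14.   8. 104.  -2.  63.  51.]
rows 5 twist/row -0.18
[0.1, 0.23, 2.53]
[0.1, 0.23, 2.53]
[0.1, 0.23, 2.53]
[0.09, 0.23, 2.53]
[0.09, 0.23, 2.53]
```

move_arm --pt "0.2 0.6 2" --pt "0.2 0.6 2" --pt "0 0 2" --pt "0 0 1" --pt "0 0 0" --twist '[-1.8,0,0,0,0]'

```text
time_s: 1.87
tool_pos: [0.467, 0.2975, 0.1951]
tool_rot: [-179.9, -0.3, 178.3]
wrist_force: [0.2, -0.0, 0.0]
gripper_width: 0.0597
```

```bash
python3 plan.py .4697 .2893 .140 177.7 2
```

```text
now [0.467  0.2975 0.1951] [-179.86   -0.29  178.26] t 1.87 w 0.0597 F [ 0.2 -0.   0. ] j [-44.  18.   7. 108.  -3.  54.  52.]
rows 2 twist/row 0.28
[-0.16, -0.4, 2.75]
[-0.17, -0.4, 2.75]
```

move_arm --pt "-0.2 -0.5 0.5" --pt "0 0 0.5" --pt "0 0 0.5" --pt "0 0 0" --pt "0 0 0" --twist '[0,0,0,0,0]'

```text
time_s: 2.28
tool_pos: [0.4691, 0.2939, 0.1809]
tool_rot: [-180.0, -0.2, 178.4]
wrist_force: [-0.3, 0.4, 0.2]
gripper_width: 0.0599
```

```bash
python3 plan.py .4697 .2893 .140 177.7 2
```

```text
now [0.4691 0.2939 0.1809] [-179.97   -0.19  178.39] t 2.28 w 0.0599 F [-0.3  0.4  0.2] j [-44.  19.   7. 109.  -3.  52.  53.]
rows 2 twist/row 0.35
[-0.04, -0.23, 2.04]
[-0.05, -0.23, 2.04]
```

move_arm --pt "0 -0.4 1.2" --pt "0 0 1.2" --pt "0 0 1.0" --pt "0 0 0.4" --pt "0 0 0" --twist '[0.4,0,0,0,0]'

```text
time_s: 2.7
tool_pos: [0.4713, 0.2909, 0.1444]
tool_rot: [179.8, 0.1, 177.9]
wrist_force: [-0.3, -0.4, 0.6]
gripper_width: 0.0599
```

```bash
python3 plan.py .4697 .2893 .140 177.7 2
```

```text
now [0.4713 0.2909 0.1444] [1.7979e+02 9.0000e-02 1.7790e+02] t 2.7 w 0.0599 F [-0.3 -0.4  0.6] j [-43.  22.   6. 111.  -3.  47.  53.]
rows 2 twist/row 0.1
[0.08, -0.08, 0.22]
[0.08, -0.08, 0.22]
```

move_arm --pt "0.15 -0.15 0.3" --pt "0 0 0" --pt "0 0 0" --pt "0 0 0" --pt "0 0 0" --twist '[0,0,0,0,0]' --gripper 0.8 --newtons 40

```text
time_s: 3.12
tool_pos: [0.4701, 0.2894, 0.1423]
tool_rot: [179.8, 0.1, 177.9]
wrist_force: [0.4, 2.2, -4.6]
gripper_width: 0.0153
```

```bash
python3 plan.py .4697 .2893 .140 84 2;  python3 - <<'E'
from bench import robot
import cv2
r=robot.get_image("wrist");cv2.imwrite("pics/w2.png",r["color"][:,:,::-1])
E
```

```text
now [0.4701 0.2894 0.1423] [1.7977e+02 1.4000e-01 1.7791e+02] t 3.12 w 0.0153 F [ 0.4  2.2 -4.6] j [-43.  22.   6. 111.  -3.  47.  53.]
rows 2 twist/row 46.96
[0.02, -0.01, 0.12]
[0.01, -0.02, 0.12]
```

View pics/w2.png

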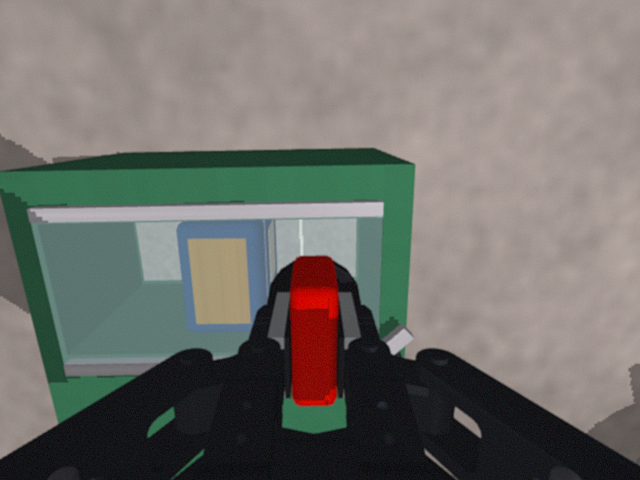

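The bar is held between both pads, at image (315,330). Next I'll turn it clockwise.

move_arm --pt "0 0 0" --pt "0 0 0" --pt "0 0 0" --pt "0 0 0" --pt "0 0 0" --twist '[5,6,6,6,6]'

```text
time_s: 3.58
tool_pos: [0.4701, 0.2893, 0.1423]
tool_rot: [179.7, 0.0, 147.9]
wrist_force: [-0.2, 0.0, -2.8]
gripper_width: 0.0154
```

```bash
python3 plan.py .4697 .2893 .142 86 10
```

```text
now [0.4701 0.2893 0.1423] [1.7972e+02 2.0000e-02 1.4792e+02] t 3.58 w 0.0154 F [-0.2  0.  -2.8] j [-49.  22.  13. 112.  -7.  47.  26.]
rows 10 twist/row 6.19
[0.0, -0.0, 0.0]
[0.0, -0.0, 0.0]
[0.0, -0.0, 0.0]
[0.0, -0.0, 0.0]
[0.0, -0.0, 0.0]
[0.0, -0.0, 0.0]
[0.0, -0.0, 0.0]
[0.0, -0.0, 0.0]
[0.0, -0.0, 0.0]
[0.0, -0.0, 0.0]
```

move_arm --pt "0 0 0" --pt "0 0 0" --pt "0 0 0" --pt "0 0 0" --pt "0 0 0" --twist '[6,6,6,6,6]'

```text
time_s: 4.0
tool_pos: [0.4701, 0.2892, 0.1423]
tool_rot: [179.7, -0.1, 116.5]
wrist_force: [0.2, -0.9, -2.0]
gripper_width: 0.0151
```

move_arm --pt "0 0 0" --pt "0 0 0" --pt "0 0 0" --pt "0 0 0" --pt "0 0 0" --twist '[6,6,6,5,4]'

```text
time_s: 4.42
tool_pos: [0.47, 0.289, 0.1423]
tool_rot: [179.8, -0.1, 88.1]
wrist_force: [0.7, -0.2, -1.5]
gripper_width: 0.0157
```

```bash
python3 plan.py .4697 .2893 .142 88 10|head -2; python3 - <<'E'
from bench import robot
print(robot.get_obs()["wrist_torque"])
import cv2
r=robot.get_image("wrist");cv2.imwrite("pics/w3.png",r["color"][:,:,::-1])
r=robot.get_image("top");cv2.imwrite("pics/t3.png",cv2.resize(r["color"][180:330,130:280,::-1],None,fx=4,fy=4))
E
```

```text
now [0.47   0.289  0.1423] [ 1.7978e+02 -1.4000e-01  8.8070e+01] t 4.42 w 0.0157 F [ 0.7 -0.2 -1.5] j [-60.  23.  27. 113. -14.  47. -26.]
rows 10 twist/row 0.01
[-0.21781275 -0.21183393  0.35473274]
```

View pics/w3.png

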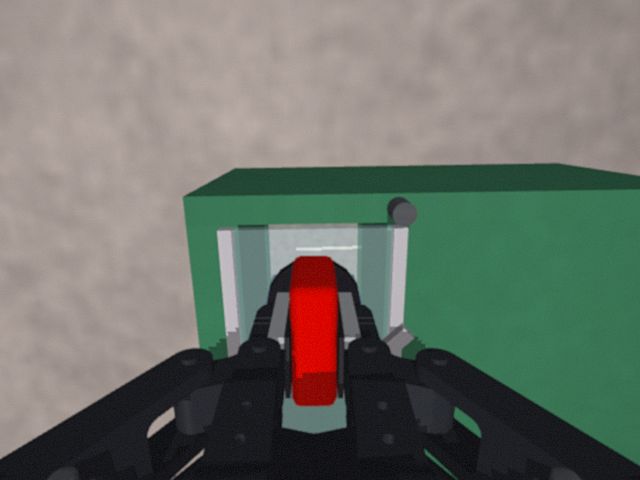

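View pics/t3.png

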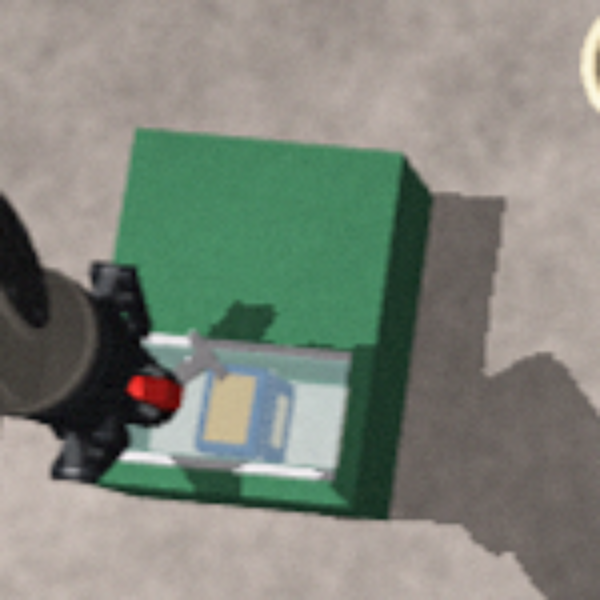

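The knob is turned: the bar now lies along keeper y and the tongue is clear of the post at (402,212). Next is the slide back.

move_arm --pt "0 1.0 0" --pt "0.03 1.5 0" --pt "0.03 1.5 0" --pt "0.03 1.5 0" --pt "0.03 1.5 0" --twist '[0,0,0,0,0]'

```text
time_s: 4.93
tool_pos: [0.5387, 0.2878, 0.1423]
tool_rot: [-179.7, -0.0, 89.2]
wrist_force: [-2.1, -1.1, 2.3]
gripper_width: 0.0149
```

```bash
python3 plan.py .5697 .2875 .142 88 3
```

```text
now [0.5387 0.2878 0.1423] [-1.797e+02 -2.000e-02  8.920e+01] t 4.93 w 0.0149 F [-2.1 -1.1  2.3] j [-54.  29.  27. 104. -16.  51. -20.]
rows 3 twist/row 0.4
[0.0, 1.03, 0.0]
[0.01, 1.03, 0.0]
[0.02, 1.03, 0.0]
```

move_arm --pt "0 1.0 0" --pt "0 0.9 0" --pt "0 0.5 0" --pt "0 0.3 0" --pt "0 0.2 0" --twist '[0,0,0,0,0]'

```text
time_s: 5.35
tool_pos: [0.5704, 0.2873, 0.1421]
tool_rot: [-179.4, -0.1, 89.4]
wrist_force: [-13.7, -1.1, 12.6]
gripper_width: 0.0153
```

```bash
python3 plan.py .5697 .2875 .142 88 3
```

```text
now [0.5704 0.2873 0.1421] [-1.7939e+02 -8.0000e-02  8.9380e+01] t 5.35 w 0.0153 F [-13.7  -1.1  12.6] j [-51.  31.  26. 100. -17.  53. -18.]
rows 3 twist/row 0.46
[0.01, -0.02, 0.0]
[0.01, -0.02, 0.0]
[0.01, -0.02, 0.0]
```

At the stop: the force is −13.7 N after 100 mm of travel. I'll release and rise.

move_arm --pt "0 -0.05 0" --pt "0 0 0" --pt "0 0 0" --pt "0 0 -1" --pt "0 0 -2" --twist '[0,0,0,0,0]' --gripper 6

```text
time_s: 5.77
tool_pos: [0.5676, 0.2871, 0.1698]
tool_rot: [-179.1, 0.1, 89.5]
wrist_force: [0.1, -1.3, 0.7]
gripper_width: 0.0599
```

move_arm --pt "0 0 -2" --pt "0 0 -2" --pt "0 0 -1.5" --pt "0 0 -0.5" --pt "0 0 0" --twist '[0,0,0,0,0]'

```text
time_s: 6.18
tool_pos: [0.5714, 0.2878, 0.2398]
tool_rot: [-179.6, -0.2, 89.5]
wrist_force: [-0.2, -0.3, 0.0]
gripper_width: 0.06
```

```bash
python3 plan.py .4690 .2456 .24 178.9;python3 - <<'E'
from bench import robot
import cv2
r=robot.get_image("top");cv2.imwrite("pics/t4.png",cv2.resize(r["color"][180:330,130:280,::-1],None,fx=4,fy=4))
E
```

```text
now [0.5714 0.2878 0.2398] [-179.58   -0.18   89.54] t 6.18 w 0.06 F [-0.2 -0.3  0. ] j [-53.  26.  29.  95. -14.  63. -21.]
rows 13 twist/row -6.87
[-0.33, -0.78, 0.0]
[-0.23, -0.82, 0.0]
[-0.13, -0.84, 0.0]
[-0.03, -0.85, 0.0]
[0.07, -0.85, 0.0]
[0.17, -0.83, 0.01]
[0.27, -0.81, 0.01]
[0.36, -0.77, 0.01]
[0.45, -0.72, 0.01]
[0.54, -0.66, 0.01]
[0.61, -0.59, 0.0]
[0.68, -0.52, 0.0]
[0.73, -0.43, 0.0]
```

View pics/t4.png

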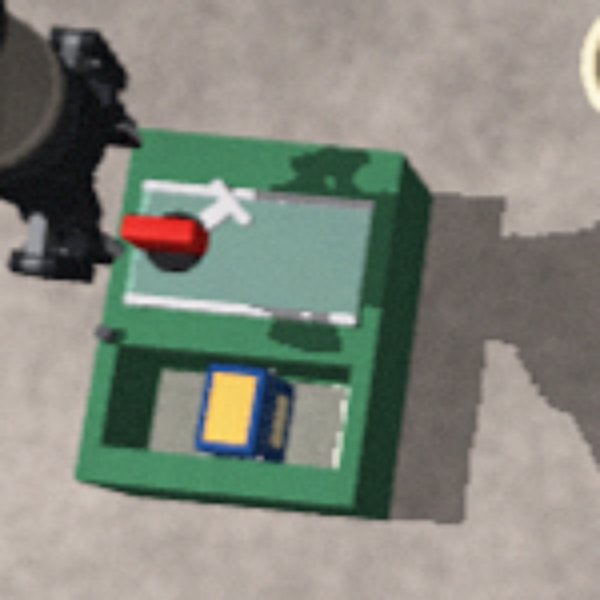

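The cover is fully back and the bay is open. Now to the tin.

move_arm --pt "-0.3 -0.8 0" --pt "-0.2 -0.8 0" --pt "-0.1 -0.8 0" --pt "0 -0.9 0" --pt "0.1 -0.9 0" --twist '[-6.9,-6.9,-6.9,-6.9,-6.9]' --gripper 7

```text
time_s: 6.65
tool_pos: [0.5288, 0.2718, 0.2346]
tool_rot: [-179.4, -0.3, 125.2]
wrist_force: [0.6, -1.0, -0.3]
gripper_width: 0.0699
```

move_arm --pt "0.2 -0.8 0" --pt "0.3 -0.8 0" --pt "0.4 -0.8 0" --pt "0.5 -0.7 0" --pt "0.5 -0.6 0" --twist '[-6.9,-6.9,-6.9,-6.9,-6.9]'

```text
time_s: 7.07
tool_pos: [0.4843, 0.2535, 0.2291]
tool_rot: [-179.3, -0.8, 161.0]
wrist_force: [0.4, -0.1, 0.3]
gripper_width: 0.0698
```

```bash
python3 plan.py .4690 .2456 .24 178.9
```

```text
now [0.4843 0.2535 0.2291] [-179.26   -0.85  160.98] t 7.07 w 0.0698 F [ 0.4 -0.1  0.3] j [-46.  16.  14. 107.  -5.  59.  41.]
rows 3 twist/row -5.97
[0.4, -0.42, -0.35]
[0.44, -0.38, -0.35]
[0.48, -0.33, -0.35]
```

move_arm --pt "0.4 -0.4 0" --pt "0.4 -0.4 0" --pt "0.3 -0.1 0" --pt "0 0 0" --pt "0 0 0" --twist '[-6,-6,-4,0,0]'

```text
time_s: 7.48
tool_pos: [0.4663, 0.2445, 0.2242]
tool_rot: [-179.3, -1.5, 178.1]
wrist_force: [-0.4, -0.3, 0.4]
gripper_width: 0.0702
```

```bash
python3 plan.py .4690 .2456 .24 178.9;python3 - <<'E'
from bench import robot
import cv2,numpy as np
r=robot.get_image("wrist");cv2.imwrite("pics/w5.png",r["color"][:,:,::-1]);np.save("w5.npy",r["extrinsics"])
E
```

```text
now [0.4663 0.2445 0.2242] [-179.25   -1.48  178.06] t 7.48 w 0.0702 F [-0.4 -0.3  0.4] j [-44.  15.  11. 109.  -4.  58.  57.]
rows 1 twist/row -0.84
[-0.23, 0.1, -1.59]
```

View pics/w5.png

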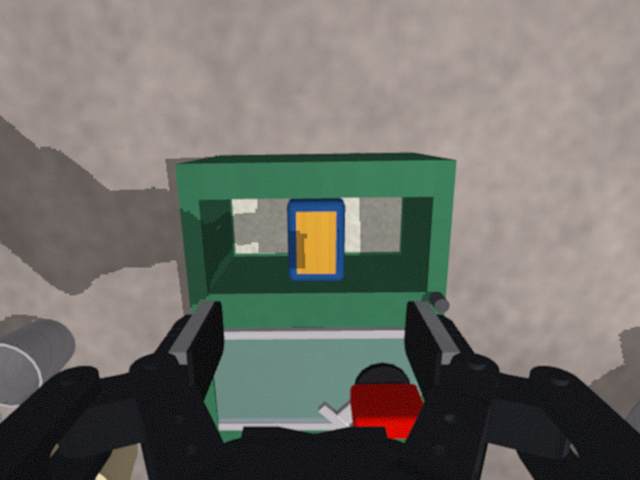

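```bash
python3 - <<'E'
from h import *
E=np.load("w5.npy");C["w"]=(389.8616,313.818,241.072,E)
t=np.array([ray("w",q,.110) for q in [(289,200),(344.5,199),(289,279.5),(344,279.5)]]);print(t.round(4),t.mean(0))
t=np.array([ray("w",q,.118) for q in [(178,164),(455,162)]]);print(t.round(4))
E
python3 plan.py .4690 .2456 .15 178.9 4
```

```text
[[0.4387 0.2274 0.11  ]
 [0.4392 0.2646 0.11  ]
 [0.4954 0.2246 0.11  ]
 [0.4965 0.2635 0.11  ]] [0.46746618 0.2450303  0.11      ]
[[0.4122 0.1586 0.118 ]
 [0.4167 0.3339 0.118 ]]
now [0.4663 0.2446 0.2241] [-179.24   -1.49  178.06] t 7.53 w 0.07 F [ 0.1 -0.   0.1] j [-44.  15.  11. 109.  -4.  58.  57.]
rows 4 twist/row -0.21
[-0.12, 0.05, 1.85]
[-0.12, 0.05, 1.85]
[-0.12, 0.05, 1.85]
[-0.12, 0.05, 1.85]
```

move_arm --pt "-0.1 0.1 1.8" --pt "-0.1 0 1.8" --pt "-0.1 0 1.8" --pt "-0.1 0 1.2" --pt "0 0 0.4" --twist '[-0.8,0,0,0,0]'

```text
time_s: 7.95
tool_pos: [0.4709, 0.246, 0.1518]
tool_rot: [-179.4, -1.3, 178.3]
wrist_force: [-0.8, -0.2, 0.0]
gripper_width: 0.0699
```

```bash
python3 plan.py .468 .2452 .068 178.9 5
```

```text
now [0.4709 0.246  0.1518] [-179.37   -1.28  178.3 ] t 7.95 w 0.0699 F [-0.8 -0.2  0. ] j [-43.  20.  10. 113.  -5.  49.  59.]
rows 5 twist/row -0.12
[0.02, 0.0, 1.68]
[0.02, 0.0, 1.68]
[0.02, 0.0, 1.68]
[0.02, 0.0, 1.68]
[0.02, 0.0, 1.68]
```

move_arm --pt "0.1 0 1.6" --pt "0.1 0 1.6" --pt "0 0 1.6" --pt "0 0 1.4" --pt "0 0 0.9" --twist '[0,0,0,0,0]'

```text
time_s: 8.37
tool_pos: [0.4698, 0.2469, 0.0794]
tool_rot: [-179.5, -1.1, 177.9]
wrist_force: [-1.2, 0.3, 1.2]
gripper_width: 0.0703
```

```bash
python3 plan.py .468 .2452 .068 178.9 1
```

```text
now [0.4698 0.2469 0.0794] [-179.45   -1.07  177.86] t 8.37 w 0.0703 F [-1.2  0.3  1.2] j [-42.  26.   9. 116.  -7.  40.  60.]
rows 1 twist/row -1.04
[0.15, -0.16, 1.14]
```

move_arm --pt "0.1 -0.15 0.6" --pt "0 0 0.3" --pt "0 0 0" --pt "0 0 0" --pt "0 0 0" --twist '[-1,0,0,0,0]'

```text
time_s: 8.78
tool_pos: [0.4689, 0.2454, 0.0695]
tool_rot: [-179.4, -1.1, 178.8]
wrist_force: [0.6, -0.1, 0.1]
gripper_width: 0.0701
```

move_arm --pt "0 0 0" --pt "0 0 0" --pt "0 0 0" --pt "0 0 0" --pt "0 0 0" --twist '[0,0,0,0,0]' --gripper 3 --newtons 50

```text
time_s: 9.2
tool_pos: [0.47, 0.246, 0.0714]
tool_rot: [-179.5, -1.0, 178.8]
wrist_force: [0.8, 0.2, -1.7]
gripper_width: 0.0395
```

```bash
python3 plan.py .468 .2452 .21 178.9
```

```text
now [0.47   0.246  0.0714] [-179.54   -0.96  178.81] t 9.2 w 0.0395 F [ 0.8  0.2 -1.7] j [-41.  27.   9. 116.  -7.  39.  61.]
rows 4 twist/row -0.02
[0.11, -0.05, -3.46]
[0.11, -0.05, -3.46]
[0.11, -0.05, -3.46]
[0.11, -0.05, -3.46]
```

move_arm --pt "0.03 0 -1.5" --pt "0.05 0 -2.5" --pt "0.05 0 -3" --pt "0.06 0 -3" --pt "0.06 0 -3" --twist '[0,0,0,0,0]'

```text
time_s: 9.62
tool_pos: [0.4663, 0.2438, 0.1987]
tool_rot: [-179.0, -1.5, 178.8]
wrist_force: [-0.1, 0.6, -1.2]
gripper_width: 0.0397
```

```bash
python3 plan.py .46 .05 .20 178.9
```

```text
now [0.4663 0.2438 0.1987] [-178.96   -1.53  178.79] t 9.62 w 0.0397 F [-0.1  0.6 -1.2] j [-43.  16.  11. 111.  -4.  55.  58.]
rows 5 twist/row -0.02
[0.04, -3.88, 0.04]
[0.05, -3.88, 0.04]
[0.05, -3.88, 0.04]
[0.05, -3.88, 0.04]
[0.05, -3.88, 0.04]
```

move_arm --pt "-0.2 -2.5 -0.2" --pt "-0.2 -3.5 0" --pt "-0.2 -3.5 0" --pt "-0.2 -3.5 0" --pt "-0.2 -3 0" --twist '[0,0,0,0,0]'

```text
time_s: 10.03
tool_pos: [0.4768, 0.09, 0.2103]
tool_rot: [-179.7, -0.8, 179.7]
wrist_force: [-0.6, -0.7, -1.8]
gripper_width: 0.0393
```

```bash
python3 plan.py .47 .05 .15 178.9
```

```text
now [0.4768 0.09   0.2103] [-179.69   -0.8   179.74] t 10.03 w 0.0393 F [-0.6 -0.7 -1.8] j [-32.  11.  16. 116.  -4.  54.  75.]
rows 2 twist/row 0.42
[0.29, -1.99, 3.03]
[0.28, -1.99, 3.03]
```

move_arm --pt "0.2 -1.5 1.5" --pt "0.2 -0.8 2.2" --pt "0 -0.3 2.5" --pt "0 0 2.5" --pt "0 0 2" --twist '[0.8,0,0,0,0]'

```text
time_s: 10.45
tool_pos: [0.4745, 0.0525, 0.1053]
tool_rot: [-179.8, -0.1, 178.0]
wrist_force: [-0.3, 0.6, -1.4]
gripper_width: 0.0393
```

```bash
python3 plan.py .47 .05 .043 178.9
```

```text
now [0.4745 0.0525 0.1053] [-1.7978e+02 -1.0000e-01  1.7802e+02] t 10.45 w 0.0393 F [-0.3  0.6 -1.4] j [-27.  19.  15. 123.  -8.  39.  82.]
rows 2 twist/row -0.44
[0.21, -0.12, 3.12]
[0.22, -0.12, 3.12]
```

move_arm --pt "0 0 1.5" --pt "0 0 1.5" --pt "0 0 1.2" --pt "0 0 0.6" --pt "0 0 0.2" --twist '[0,0,0,0,0]'

```text
time_s: 10.87
tool_pos: [0.4703, 0.0507, 0.0489]
tool_rot: [-179.6, -0.6, 177.9]
wrist_force: [0.3, -0.6, -1.1]
gripper_width: 0.0397
```

```bash
python3 plan.py .47 .05 .043 178.9
```

```text
now [0.4703 0.0507 0.0489] [-179.62   -0.55  177.95] t 10.87 w 0.0397 F [ 0.3 -0.6 -1.1] j [-25.  25.  13. 125. -10.  32.  84.]
rows 1 twist/row -0.95
[0.02, -0.07, 0.59]
```

move_arm --pt "0 0 0.2" --pt "0 0 0.2" --pt "0 0 0.2" --pt "0 0 0.2" --pt "0 0 0.1" --twist '[0,0,0,0,0]'

```text
time_s: 11.28
tool_pos: [0.4716, 0.051, 0.041]
tool_rot: [-179.7, -0.4, 178.0]
wrist_force: [-1.4, -0.9, 8.2]
gripper_width: 0.0394
```

```bash
python3 plan.py .47 .05 .043 178.9|head -1
```

```text
now [0.4716 0.051  0.041 ] [-179.68   -0.39  177.96] t 11.28 w 0.0394 F [-1.4 -0.9  8.2] j [-25.  26.  13. 125. -11.  31.  85.]
```

The tin is on the granite: contact force 8 N at TCP height 41 mm, as expected. I'll let go.

move_arm --pt "0 0 0" --pt "0 0 0" --pt "0 0 0" --pt "0 0 0" --pt "0 0 0" --twist '[0,0,0,0,0]' --gripper 7

```text
time_s: 11.7
tool_pos: [0.4734, 0.0515, 0.0425]
tool_rot: [-179.8, -0.2, 178.0]
wrist_force: [-0.3, 0.0, -0.7]
gripper_width: 0.0701
```

move_arm --pt "0 0 0" --pt "0 0 -1" --pt "0 0 -2" --pt "0 0 -2.5" --pt "0 0 -3" --twist '[0,0,0,0,0]'

```text
time_s: 12.12
tool_pos: [0.4694, 0.0508, 0.1268]
tool_rot: [-179.5, -0.8, 177.9]
wrist_force: [-0.2, 0.3, 0.4]
gripper_width: 0.0699
```

move_arm --pt "0 0 -2" --pt "0 0 -1" --pt "0 0 0" --pt "0 0 0" --pt "0 0 0" --twist '[3,6,6,6,6]'

```text
time_s: 12.53
tool_pos: [0.4737, 0.0512, 0.169]
tool_rot: [-179.9, -0.0, 149.8]
wrist_force: [0.2, -0.1, -1.0]
gripper_width: 0.0702
```

```bash
python3 plan.py .47 .05 .15 88;python3 - <<'E'
from bench import robot
import cv2,numpy as np
for n in ["wrist","top"]:
    r=robot.get_image(n);cv2.imwrite(f"pics/{n}6.png",r["color"][:,:,::-1])
    if n=="wrist":np.save("w6.npy",r["extrinsics"])
E
```

```text
now [0.4737 0.0512 0.169 ] [-1.7986e+02 -1.0000e-02  1.4984e+02] t 12.53 w 0.0702 F [ 0.2 -0.1 -1. ] j [-33.  14.  23. 120.  -7.  47.  53.]
rows 9 twist/row 6.87
[0.03, -0.03, 0.21]
[0.02, -0.03, 0.21]
[0.02, -0.04, 0.21]
[0.02, -0.04, 0.21]
[0.01, -0.04, 0.21]
[0.01, -0.04, 0.21]
[0.0, -0.04, 0.21]
[-0.0, -0.04, 0.21]
[-0.01, -0.04, 0.21]
```

View pics/wrist6.png

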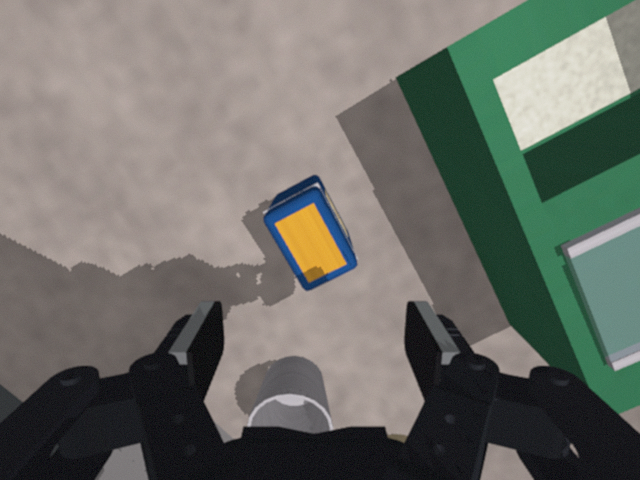

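View pics/top6.png

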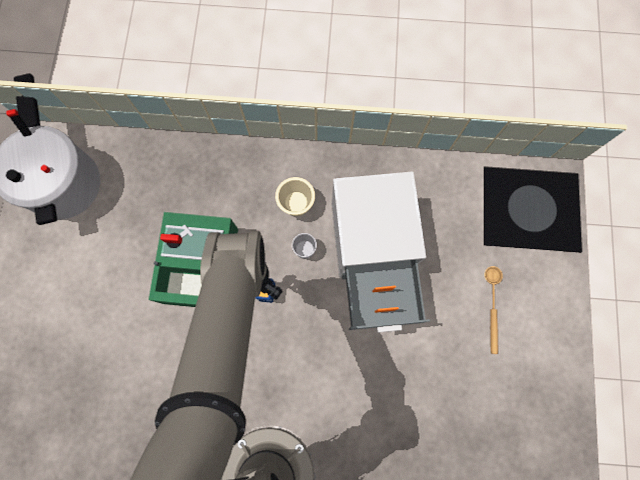

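```bash
python3 - <<'E'
from h import *
E=np.load("w6.npy");C["w"]=(389.8616,313.818,241.072,E)
t=np.array([ray("w",q,.080) for q in [(263,214),(323,187),(357,266),(308,290)]]);print(t.round(4),t.mean(0))
a=t[3]-t[0]+t[2]-t[1];b=t[1]-t[0]+t[2]-t[3];print(np.degrees(np.arctan2(a[1],a[0])),np.linalg.norm(a)/2,np.degrees(np.arctan2(b[1],b[0])),np.linalg.norm(b)/2)
print("cup",ray("top",(304,242),.062),"mortar",ray("top",(295,196),.075))
E
```

```text
[[0.4406 0.0347 0.08  ]
 [0.4446 0.0745 0.08  ]
 [0.4989 0.0682 0.08  ]
 [0.4976 0.033  0.08  ]] [0.47042825 0.0526411  0.08      ]
-4.093515342880414 0.05582703847411457 85.89064222394603 0.03759024703206825
cup [ 0.60580483 -0.04510367  0.062     ] mortar [ 0.73056185 -0.01003207  0.075     ]
```

move_arm --pt "0 0 0" --pt "0 0 0" --pt "0 0 0" --pt "0 0 0" --pt "0 0 0" --twist '[6,6,6,6,6]' --gripper 8.5

```text
time_s: 13.05
tool_pos: [0.4724, 0.0509, 0.1699]
tool_rot: [-179.8, 0.0, 120.1]
wrist_force: [-0.2, 0.7, -0.0]
gripper_width: 0.085
```

move_arm --pt "0 0 0" --pt "0 0 0" --pt "0 0 0" --pt "0 0 0" --pt "0 0 0" --twist '[6,6,6,6,4]'

```text
time_s: 13.47
tool_pos: [0.471, 0.0506, 0.1707]
tool_rot: [-179.7, 0.1, 91.7]
wrist_force: [-0.7, -0.0, -0.5]
gripper_width: 0.085
```

```bash
python3 plan.py .4705 .0525 .1 87.5 5;python3 - <<'E'
from bench import robot
import cv2,numpy as np
for n in ["wrist"]:
    r=robot.get_image(n);cv2.imwrite(f"pics/{n}7.png",r["color"][:,:,::-1])
    if n=="wrist":np.save("w7.npy",r["extrinsics"])
E
```

```text
now [0.471  0.0506 0.1707] [-1.797e+02  9.000e-02  9.170e+01] t 13.47 w 0.085 F [-0.7 -0.  -0.5] j [-43.  14.  34. 121. -11.  48.  -1.]
rows 5 twist/row 0.84
[0.04, -0.0, 1.41]
[0.04, -0.0, 1.41]
[0.04, -0.0, 1.41]
[0.04, -0.0, 1.41]
[0.04, -0.0, 1.41]
```

View pics/wrist7.png

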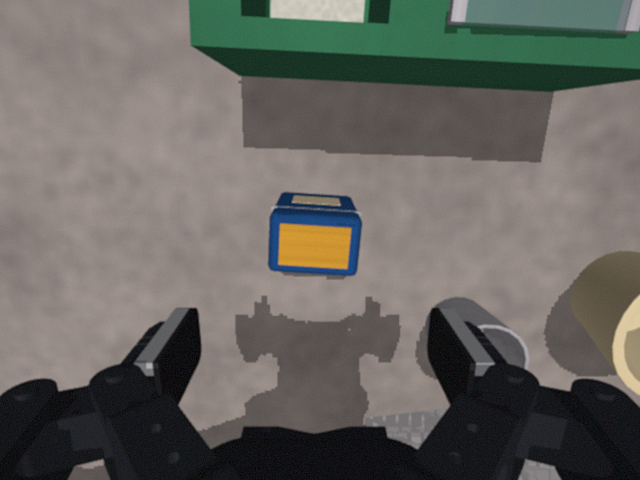

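move_arm --pt "0.2 0 1.5" --pt "0 0 2.2" --pt "0 0 2.2" --pt "0 0 1.8" --pt "0 0 0.8" --twist '[2,1.5,0,0,0]'

```text
time_s: 13.93
tool_pos: [0.473, 0.054, 0.0858]
tool_rot: [180.0, -0.1, 89.3]
wrist_force: [-0.9, 0.4, -1.0]
gripper_width: 0.0849
```

```bash
python3 plan.py .4705 .0525 .04 87.5 4
```

```text
now [0.473  0.054  0.0858] [ 1.7996e+02 -1.2000e-01  8.9340e+01] t 13.93 w 0.0849 F [-0.9  0.4 -1. ] j [-38.  23.  29. 124. -19.  37.   4.]
rows 4 twist/row 0.46
[-0.04, -0.06, 1.15]
[-0.04, -0.06, 1.15]
[-0.04, -0.06, 1.15]
[-0.04, -0.06, 1.15]
```

move_arm --pt "-0.1 -0.2 1.3" --pt "0 0 1.3" --pt "0 0 1.1" --pt "0 0 0.6" --pt "0 0 0" --twist '[1.8,0,0,0,0]'

```text
time_s: 14.35
tool_pos: [0.4704, 0.0532, 0.0403]
tool_rot: [-179.9, -0.1, 88.3]
wrist_force: [-1.0, -0.1, -0.4]
gripper_width: 0.085
```

```bash
python3 plan.py .4705 .0525 .04 87.5 4|head -3
```

```text
now [0.4704 0.0532 0.0403] [-1.7988e+02 -1.4000e-01  8.8340e+01] t 14.35 w 0.085 F [-1.  -0.1 -0.4] j [-35.  28.  26. 126. -23.  31.   7.]
rows 4 twist/row 0.21
[-0.02, 0.0, 0.01]
```

move_arm --pt "0 0 0" --pt "0 0 0" --pt "0 0 0" --pt "0 0 0" --pt "0 0 0" --twist '[0,0,0,0,0]' --gripper 4.5 --newtons 50

```text
time_s: 14.77
tool_pos: [0.4717, 0.0535, 0.0423]
tool_rot: [180.0, -0.2, 88.5]
wrist_force: [0.0, 0.2, -2.0]
gripper_width: 0.0576
```

```bash
python3 plan.py .4705 .0525 .04 87.5 4|head -3;python3 - <<'E'
from bench import robot
import cv2,numpy as np
for n in ["wrist"]:
    r=robot.get_image(n);cv2.imwrite(f"pics/{n}8.png",r["color"][:,:,::-1])
E
```

```text
now [0.4717 0.0535 0.0423] [179.99  -0.23  88.49] t 14.77 w 0.0576 F [ 0.   0.2 -2. ] j [-35.  28.  26. 126. -23.  31.   7.]
rows 4 twist/row 0.25
[-0.03, -0.03, 0.06]
```

View pics/wrist8.png

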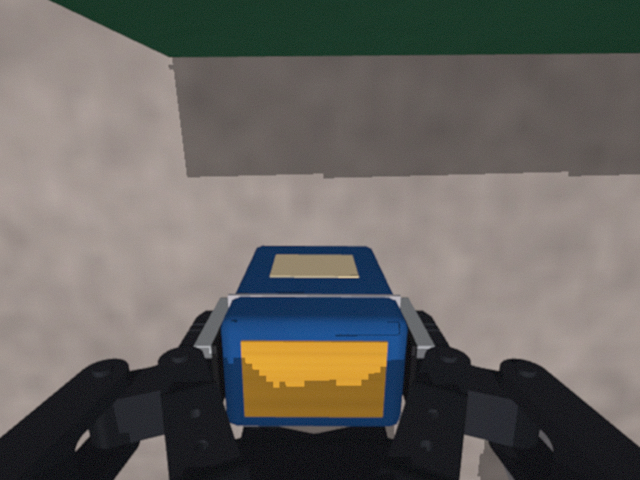

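move_arm --pt "0 0 -1.5" --pt "0 0 -3" --pt "0 0 -4" --pt "0 0 -4" --pt "0 0 -4" --twist '[0,0,0,0,0]'

```text
time_s: 15.23
tool_pos: [0.4652, 0.0514, 0.2057]
tool_rot: [-179.0, 0.3, 88.5]
wrist_force: [1.7, 1.1, -2.1]
gripper_width: 0.0576
```

```bash
python3 plan.py .475 -.13 .26 9.7
```

```text
now [0.4652 0.0514 0.2057] [-178.98    0.27   88.49] t 15.23 w 0.0576 F [ 1.7  1.1 -2.1] j [-46.  11.  37. 119.  -8.  53.  -6.]
rows 12 twist/row 6.57
[-1.51, 0.11, -0.45]
[-1.49, 0.28, -0.45]
[-1.44, 0.45, -0.45]
[-1.38, 0.61, -0.46]
[-1.3, 0.77, -0.46]
[-1.2, 0.91, -0.46]
[-1.09, 1.04, -0.47]
[-0.96, 1.16, -0.47]
[-0.82, 1.26, -0.47]
[-0.67, 1.35, -0.47]
[-0.51, 1.42, -0.48]
[-0.35, 1.47, -0.48]
```

move_arm --pt "-1.5 0.1 -0.5" --pt "-1.5 0.3 -0.5" --pt "-1.4 0.5 -0.5" --pt "-1.4 0.6 -0.5" --pt "-1.3 0.8 -0.5" --twist '[6.6,6.6,6.6,6.6,6.6]'

```text
time_s: 15.65
tool_pos: [0.4736, -0.0224, 0.2409]
tool_rot: [-179.7, -0.2, 54.7]
wrist_force: [0.1, 0.5, -1.7]
gripper_width: 0.0575
```

move_arm --pt "-1.2 0.9 -0.4" --pt "-1.1 1.0 -0.4" --pt "-1.0 1.1 -0.4" --pt "-0.8 1.2 -0.3" --pt "-0.7 1.3 -0.3" --twist '[6.6,6.6,6.6,6.6,6.6]'

```text
time_s: 16.07
tool_pos: [0.4716, -0.1001, 0.2598]
tool_rot: [-179.5, -0.1, 20.0]
wrist_force: [-0.1, 0.2, -2.6]
gripper_width: 0.0571
```

```bash
python3 plan.py .475 -.13 .26 9.7
```

```text
now [ 0.4716 -0.1001  0.2598] [-1.7947e+02 -7.0000e-02  1.9970e+01] t 16.07 w 0.0571 F [-0.1  0.2 -2.6] j [-42.   9.  54. 115.  -9.  60. -54.]
rows 2 twist/row 5.13
[-0.35, 1.46, -0.03]
[-0.22, 1.49, -0.03]
```

move_arm --pt "-0.4 1.2 0" --pt "-0.2 0.8 0" --pt "0 0.3 0" --pt "0 0 0" --pt "0 0 0" --twist '[5,3,1,0,0]'

```text
time_s: 16.48
tool_pos: [0.4707, -0.1283, 0.2601]
tool_rot: [-179.4, -0.0, 10.0]
wrist_force: [-0.5, -0.1, -2.3]
gripper_width: 0.0573
```

```bash
python3 plan.py .458 -.26 .26 9.7;python3 - <<'E'
from bench import robot
import cv2,numpy as np
for n in ["wrist"]:
    r=robot.get_image(n);cv2.imwrite(f"pics/{n}9.png",r["color"][:,:,::-1]);np.save("w9.npy",r["extrinsics"])
E
```

```text
now [ 0.4707 -0.1283  0.2601] [-1.7942e+02 -2.0000e-02  9.9700e+00] t 16.48 w 0.0573 F [-0.5 -0.1 -2.3] j [-40.  11.  56. 114. -11.  60. -59.]
rows 4 twist/row 0.07
[-0.88, 3.19, -0.03]
[-0.88, 3.19, -0.03]
[-0.87, 3.19, -0.03]
[-0.87, 3.19, -0.03]
```

View pics/wrist9.png

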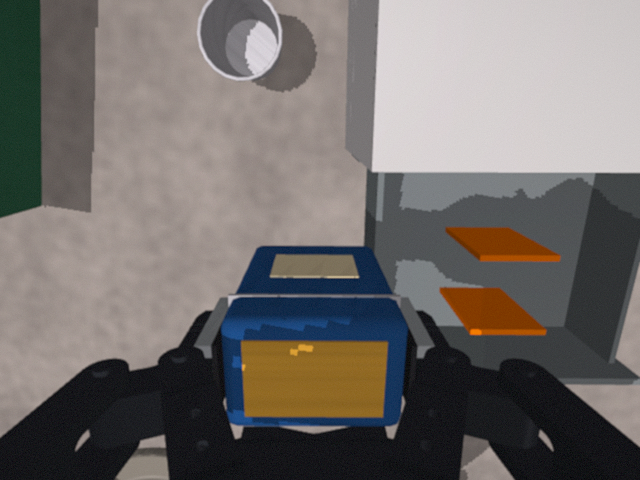

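```bash
python3 - <<'E'
import cv2
t=cv2.imread("pics/wrist9.png")
cv2.imwrite("pics/w9c.png",cv2.resize(t[215:345,430:575],None,fx=5,fy=4.5,interpolation=cv2.INTER_CUBIC))
E
```

```text
(no output)
```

View pics/w9c.png

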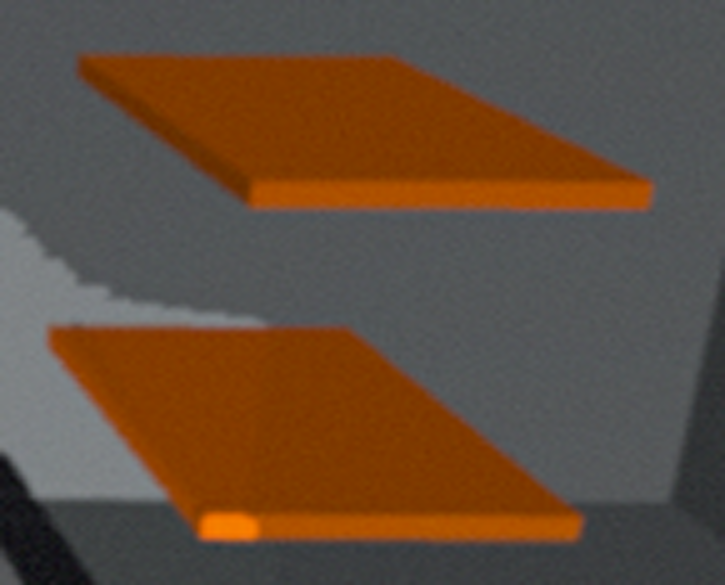

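```bash
python3 - <<'E'
from h import *
E=np.load("w9.npy");C["w"]=(389.8616,313.818,241.072,E)
def c(q): return ((q[0]+.5)/5-.5+430,(q[1]+.5)/4.5-.5+215)
B=np.array([ray("w",c(q),.170) for q in [(249,180),(654,180),(252,209),(650,209)]])
F=np.array([ray("w",c(q),.170) for q in [(199,514),(584,514),(203,541),(580,541)]])
print(B.round(4),F.round(4))
v=(B[0]-B[1]+B[2]-B[3]+F[0]-F[1]+F[2]-F[3]);print("y-axis ang",np.degrees(np.arctan2(v[1],v[0]))-90)
m=(B.mean(0)+F.mean(0))/2;print("slot",m, np.linalg.norm(B.mean(0)-F.mean(0)))
pu=np.array([.46794,-.25841,np.radians(9.7)]);print(world(pu,[-.010,.0,.1]))
E
```

```text
[[ 0.4838 -0.2307  0.17  ]
 [ 0.4927 -0.2805  0.17  ]
 [ 0.4797 -0.2324  0.17  ]
 [ 0.4885 -0.2815  0.17  ]] [[ 0.4323 -0.2395  0.17  ]
 [ 0.4414 -0.2897  0.17  ]
 [ 0.428  -0.2413  0.17  ]
 [ 0.437  -0.2907  0.17  ]]
y-axis ang 10.237232861156073
slot [ 0.46042132 -0.26076644  0.17      ] 0.052272708865896966
[ 0.45808297 -0.26009489  0.1       ]
```

```bash
python3 - <<'E'
from h import *
from bench import robot
from scipy.spatial.transform import Rotation as R
E=np.load("w9.npy");C["w"]=(389.8616,313.818,241.072,E)
o=robot.get_obs();T=R.from_euler("xyz",o["tool_rot"],degrees=True).as_matrix();p=np.array(o["tool_pos"])
for n,q in [("pan",[(241,341),(388,341),(245,417),(387,417)]),("lid",[(228,318),(402,318),(238,426),(393,426)])]:
    a=np.array([T.T@(ray("w",x,p[2]+.0377)-p)*1000 for x in q]);print(n,a.round(1).tolist(),a.mean(0).round(1))
print(E[:3,3]-p)
E
```

```text
pan [[10.0, -22.1, -37.5], [10.2, 22.9, -37.9], [-18.2, -22.3, -37.5], [-17.8, 24.1, -38.0]] [ -3.9   0.6 -37.7]
lid [[17.8, -25.6, -37.4], [18.1, 26.7, -38.0], [-21.8, -24.8, -37.5], [-21.3, 26.3, -38.0]] [ -1.8   0.6 -37.7]
[0.07291116 0.01106168 0.14319601]
```

```bash
python3 plan.py .4623 -.2602 .255 10
```

```text
now [ 0.4707 -0.1281  0.26  ] [-1.7941e+02 -2.0000e-02  9.9900e+00] t 16.53 w 0.0575 F [-0.2  0.5 -1.8] j [-40.  11.  56. 114. -11.  60. -59.]
rows 4 twist/row -0.0
[-0.78, 3.22, 0.09]
[-0.78, 3.22, 0.09]
[-0.78, 3.22, 0.09]
[-0.78, 3.22, 0.09]
```

move_arm --pt "-0.8 2.5 0" --pt "-0.8 3 0" --pt "-0.8 3 0" --pt "-0.5 2 0" --pt "-0.1 0.8 0" --twist '[0,0,0,0,0]'

```text
time_s: 16.95
tool_pos: [0.4635, -0.24, 0.2575]
tool_rot: [-179.2, -0.0, 11.3]
wrist_force: [0.2, 0.1, -1.0]
gripper_width: 0.0574
```

```bash
python3 plan.py .4623 -.2602 .255 10
```

```text
now [ 0.4635 -0.24    0.2575] [-1.7915e+02 -3.0000e-02  1.1350e+01] t 16.95 w 0.0574 F [ 0.2  0.1 -1. ] j [-24.  17.  56. 110. -16.  62. -40.]
rows 1 twist/row 1.35
[-0.52, 1.96, 0.22]
```

move_arm --pt "-0.5 1.2 0.3" --pt "0 0.4 0" --pt "0 0 0" --pt "0 0 0" --pt "0 0 0" --twist '[1.3,0,0,0,0]'

```text
time_s: 17.37
tool_pos: [0.4624, -0.256, 0.2536]
tool_rot: [-179.1, 0.0, 10.4]
wrist_force: [0.0, 0.3, -0.8]
gripper_width: 0.0571
```

```bash
python3 plan.py .4623 -.2602 .23 10 3
```

```text
now [ 0.4624 -0.256   0.2536] [-1.7909e+02  4.0000e-02  1.0350e+01] t 17.37 w 0.0571 F [ 0.   0.3 -0.8] j [-22.  18.  56. 110. -18.  62. -39.]
rows 3 twist/row 0.12
[-0.03, 0.15, 0.79]
[-0.03, 0.15, 0.79]
[-0.03, 0.15, 0.79]
```

move_arm --pt "0 0.3 0.7" --pt "0 0 0.8" --pt "0 0 0.7" --pt "0 0 0.3" --pt "0 0 0" --twist '[0.3,0,0,0,0]'

```text
time_s: 17.78
tool_pos: [0.4642, -0.2547, 0.2255]
tool_rot: [-179.0, 0.0, 10.4]
wrist_force: [0.7, -0.2, -2.3]
gripper_width: 0.0575
```

```bash
python3 plan.py .4623 -.2602 .18 10 5;python3 - <<'E'
from bench import robot
import cv2,numpy as np
r=robot.get_image("wrist");cv2.imwrite("pics/w10.png",r["color"][:,:,::-1]);np.save("w10.npy",r["extrinsics"])
r=robot.get_image("scene");cv2.imwrite("pics/s10.png",cv2.resize(r["color"][120:260,180:340,::-1],None,fx=4,fy=4,interpolation=cv2.INTER_CUBIC))
r=robot.get_image("top");cv2.imwrite("pics/t10.png",cv2.resize(r["color"][230:350,320:460,::-1],None,fx=5,fy=5,interpolation=cv2.INTER_CUBIC))
E
```

```text
now [ 0.4642 -0.2547  0.2255] [-1.7896e+02  3.0000e-02  1.0440e+01] t 17.78 w 0.0575 F [ 0.7 -0.2 -2.3] j [-20.  20.  54. 111. -20.  59. -37.]
rows 5 twist/row 0.09
[-0.06, 0.12, 0.91]
[-0.06, 0.12, 0.91]
[-0.06, 0.12, 0.91]
[-0.06, 0.12, 0.91]
[-0.06, 0.12, 0.91]
```

View pics/w10.png

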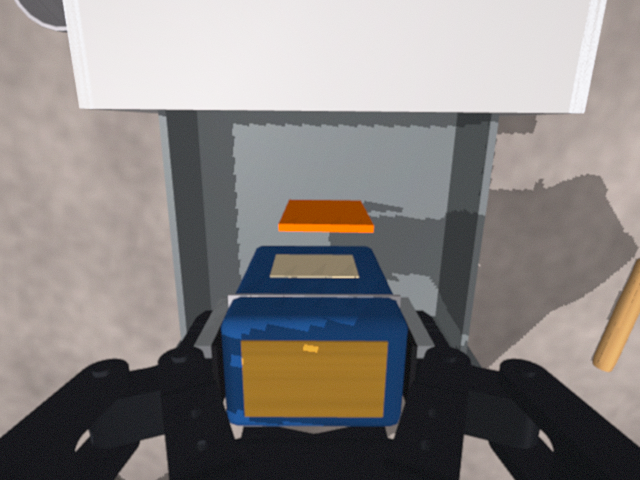

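View pics/s10.png

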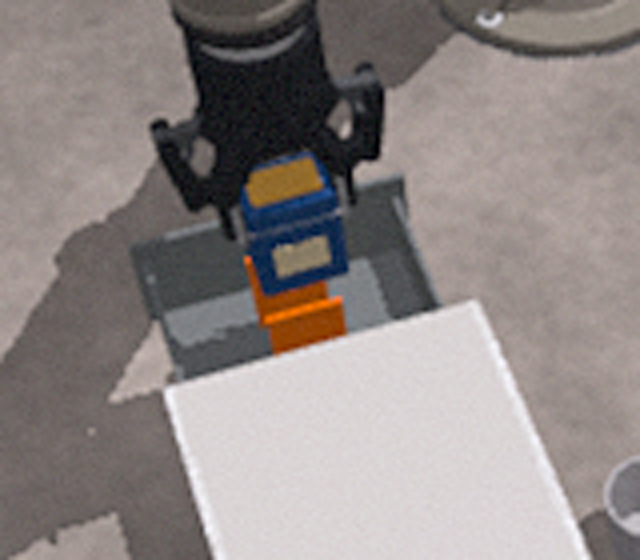

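View pics/t10.png

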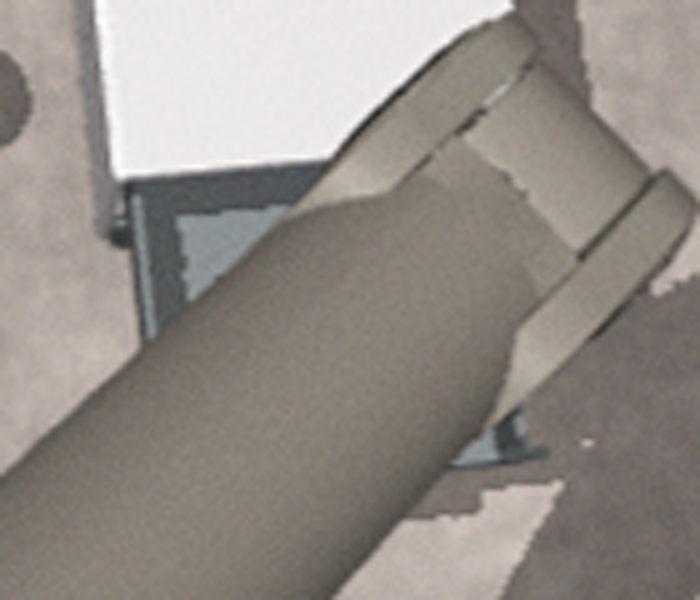

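```bash
python3 - <<'E'
import cv2
t=cv2.imread("pics/w10.png")
cv2.imwrite("pics/w10c.png",cv2.resize(t[190:330,215:425],None,fx=3.8,fy=3.8,interpolation=cv2.INTER_CUBIC))
E
```

```text
(no output)
```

View pics/w10c.png

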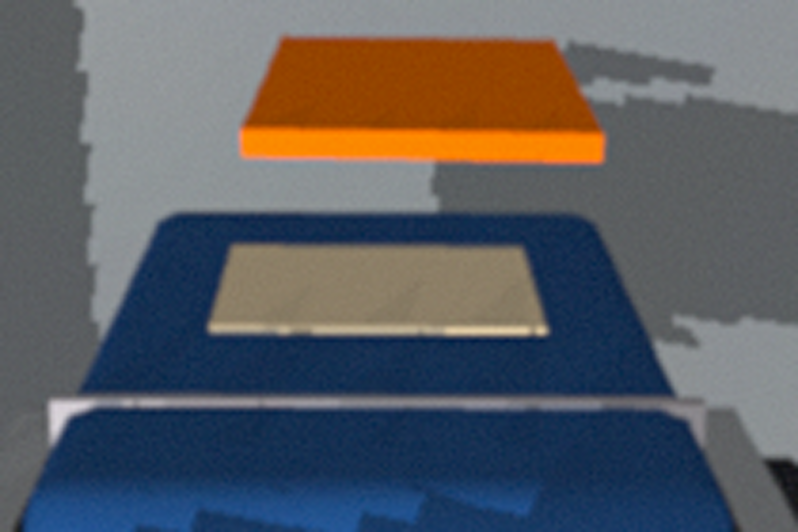

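```bash
python3 - <<'E'
from h import *
from scipy.spatial.transform import Rotation as R
E=np.load("w10.npy");C["w"]=(389.8616,313.818,241.072,E)
T=R.from_euler("xyz",[-178.96,.03,10.44],degrees=True).as_matrix();p=np.array([.4642,-.2547,.2255])
c=lambda q:crop([q],215,190,3.8)[0]
tl=lambda q,z:(T.T@(ray("w",c(q),z)-p)*1000).round(1)
print("plate",tl((242,157),.17),tl((604,162),.17), "back edge",tl((242,129),.17),tl((604,134),.17))
zb=p[2]-.0423
print("tin",tl((160,214),zb),tl((600,219),zb),tl((380,213),zb))
print("band",[tl(q,zb+.069) for q in [(50,400),(703,403)]])
E
```

```text
plate [ 19.6 -18.8  55.8] [19.1 31.5 54.9] back edge [ 23.6 -18.7  55.8] [23.1 31.3 54.9]
tin [ 15.4 -28.6  42.8] [15.  29.2 41.8] [15.7  0.4 42.3]
band [array([ 20.3, -28.1, -26.2]), array([ 20.5,  27.8, -27.2])]
```

move_arm --pt "0 0.4 0" --pt "0 0.2 0" --pt "0 0 0" --pt "0 0 0" --pt "0 0 0" --twist '[0.2,0.2,0,0,0]'

```text
time_s: 18.35
tool_pos: [0.4664, -0.2629, 0.2277]
tool_rot: [-179.1, -0.2, 9.9]
wrist_force: [1.4, 0.9, -1.8]
gripper_width: 0.0576
```

```bash
python3 plan.py .4653 -.2606 .195 10.1 3
```

```text
now [ 0.4664 -0.2629  0.2277] [-1.7909e+02 -1.6000e-01  9.9300e+00] t 18.35 w 0.0576 F [ 1.4  0.9 -1.8] j [-19.  21.  54. 111. -20.  59. -36.]
rows 3 twist/row -0.06
[-0.03, -0.06, 1.09]
[-0.03, -0.06, 1.09]
[-0.03, -0.06, 1.09]
```

move_arm --pt "-0.05 -0.1 0.7" --pt "0 0 0.8" --pt "0 0 0.8" --pt "0 0 0.4" --pt "0 0 0" --twist '[0,0,0,0,0]'

```text
time_s: 18.77
tool_pos: [0.4655, -0.2609, 0.1976]
tool_rot: [-179.1, -0.2, 10.0]
wrist_force: [-1.0, -0.5, -1.8]
gripper_width: 0.0572
```

```bash
python3 plan.py .4653 -.2606 .195 10.1 3|head -3
```

```text
now [ 0.4655 -0.2609  0.1976] [-1.7906e+02 -1.6000e-01  9.9500e+00] t 18.77 w 0.0572 F [-1.  -0.5 -1.8] j [-18.  23.  52. 113. -23.  56. -34.]
rows 3 twist/row -0.05
[-0.01, -0.01, 0.09]
```

Tin bottom is at about 155 mm, between the plates, with no contact force. I'll keep lowering.

move_arm --pt "0 0 0.8" --pt "0 0 0.9" --pt "0 0 0.9" --pt "0 0 0.8" --pt "0 0 0.5" --twist '[0,0,0,0,0]'

```text
time_s: 19.18
tool_pos: [0.4658, -0.2602, 0.1548]
tool_rot: [-179.1, -0.2, 10.0]
wrist_force: [-0.1, -0.4, -2.4]
gripper_width: 0.0572
```

```bash
python3 plan.py .4653 -.2606 .1425 10.1 3
```

```text
now [ 0.4658 -0.2602  0.1548] [-1.7908e+02 -1.6000e-01  9.9700e+00] t 19.18 w 0.0572 F [-0.1 -0.4 -2.4] j [-15.  26.  49. 115. -27.  51. -31.]
rows 3 twist/row -0.04
[-0.02, 0.02, 0.41]
[-0.02, 0.02, 0.41]
[-0.02, 0.02, 0.41]
```

move_arm --pt "0 0 0.4" --pt "0 0 0.3" --pt "0 0 0.2" --pt "0 0 0.2" --pt "0 0 0.1" --twist '[0,0,0,0,0]'

```text
time_s: 19.6
tool_pos: [0.4656, -0.26, 0.1415]
tool_rot: [-179.0, -0.1, 9.9]
wrist_force: [-6.0, 6.4, 21.6]
gripper_width: 0.057
```

```bash
python3 plan.py .4653 -.2606 .1425 10.1 3|head -3
```

```text
now [ 0.4656 -0.26    0.1415] [-1.7897e+02 -1.1000e-01  9.9400e+00] t 19.6 w 0.057 F [-6.   6.4 21.6] j [-14.  27.  48. 115. -28.  50. -30.]
rows 3 twist/row -0.05
[-0.01, 0.02, -0.03]
```

On the drawer floor at the expected height, 141.5 mm. I'll release.

move_arm --pt "0 0 0" --pt "0 0 0" --pt "0 0 0" --pt "0 0 0" --pt "0 0 0" --twist '[0,0,0,0,0]' --gripper 8

```text
time_s: 20.02
tool_pos: [0.4674, -0.261, 0.1434]
tool_rot: [-179.1, -0.4, 9.9]
wrist_force: [-0.2, -0.8, 0.3]
gripper_width: 0.0801
```

move_arm --pt "0 0 -0.5" --pt "0 0 -1" --pt "0 0 -2" --pt "0 0 -2.5" --pt "0 0 -2.5" --twist '[0,0,0,0,0]'

```text
time_s: 20.43
tool_pos: [0.4639, -0.2611, 0.2289]
tool_rot: [-178.9, 0.2, 9.9]
wrist_force: [1.8, -0.1, 0.4]
gripper_width: 0.0802
```

move_arm --pt "0 0 -2" --pt "0 -1.5 -1.5" --pt "0 -2.5 0" --pt "0 -3 0" --pt "0 -3 0" --twist '[0,0,0,0,0]'

```text
time_s: 20.85
tool_pos: [0.4489, -0.1712, 0.277]
tool_rot: [-179.5, -0.4, 9.0]
wrist_force: [0.6, 1.1, 0.5]
gripper_width: 0.08
```

move_arm --pt "0 -3 0" --pt "0 -2 0" --pt "0 -1 0" --pt "0 0 0" --pt "0 0 0" --twist '[0,0,0,0,0]'

```text
time_s: 21.27
tool_pos: [0.4382, -0.105, 0.2804]
tool_rot: [-179.1, -0.7, 9.4]
wrist_force: [-0.5, -0.7, 0.7]
gripper_width: 0.08
```

```bash
python3 plan.py .4653 -.2606 .1425 10.1 3|head -1;python3 - <<'E'
from bench import robot
import cv2,numpy as np
r=robot.get_image("wrist");cv2.imwrite("pics/w11.png",r["color"][:,:,::-1]);np.save("w11.npy",r["extrinsics"])
r=robot.get_image("scene");cv2.imwrite("pics/s11.png",r["color"][:,:,::-1])
r=robot.get_image("top");cv2.imwrite("pics/t11.png",r["color"][:,:,::-1])
E
```

```text
now [ 0.4382 -0.105   0.2804] [-179.12   -0.69    9.37] t 21.27 w 0.08 F [-0.5 -0.7  0.7] j [-48.   1.  57. 118.  -2.  62. -71.]
```

View pics/w11.png

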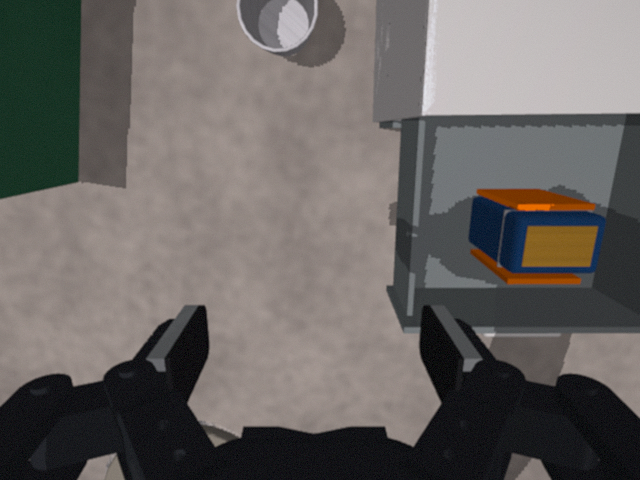

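View pics/s11.png

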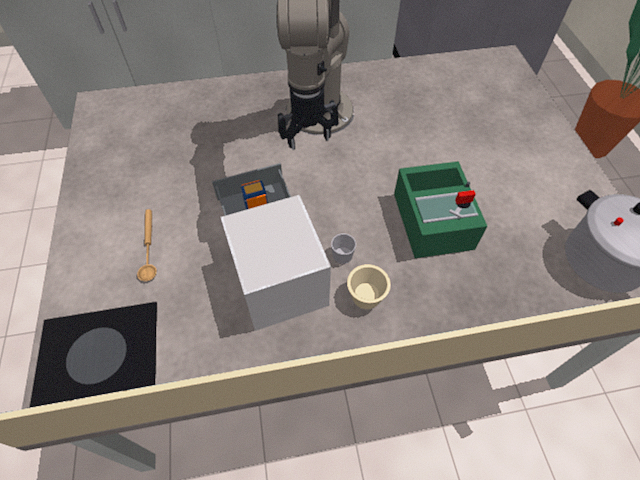

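View pics/t11.png

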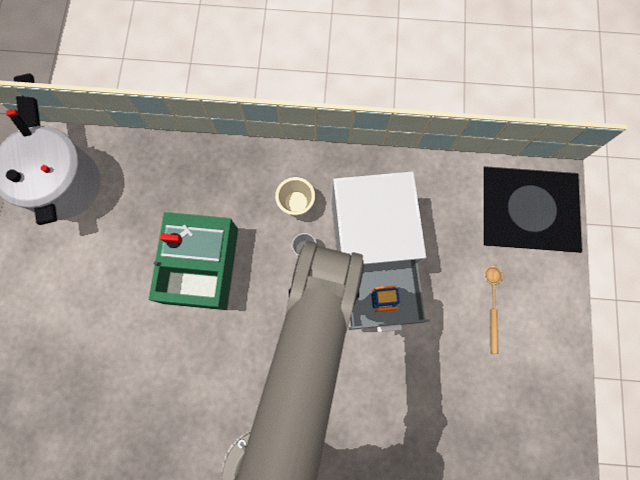

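```bash
python3 - <<'E'
from h import *
from bench import robot
E=np.load("w11.npy");C["w"]=(389.8616,313.818,241.072,E)
t=np.array([ray("w",q,.180) for q in [(511,213),(603,213),(521,272),(600,271)]]);print(t.round(4),t.mean(0))
print(ray("w",(594,205),.17),ray("w",(580,281),.17))
o=robot.get_obs();print(o["qd"].round(2),o["time_s"])
E
```

```text
[[ 0.4789 -0.2234  0.18  ]
 [ 0.4885 -0.2803  0.18  ]
 [ 0.4417 -0.2418  0.18  ]
 [ 0.4511 -0.2925  0.18  ]] [ 0.46505101 -0.25947789  0.18      ]
[ 0.49177723 -0.28013958  0.17      ] [ 0.43934375 -0.28971386  0.17      ]
[ 0.36  0.51 -0.02  0.16  0.   -0.1  -0.22] 21.4167
```

```bash
python3 -c "
from bench import robot
print(robot.job_done())"
```

```text
the job is handed in; nothing more can be done
None
```

I turned the latch its quarter turn and slid the cover back 100 mm to its stop. I then stood the tin on the granite, let go, took it again by its narrow ends and lowered it into the slot. The job was handed in at about 21.4 s.

**Steps on the way**
- **Latch:** the wrist went from 178° to 88°, and the picture shows the tongue clear of the catch post.
- **Granite:** the tin touched down with 8 N, at the expected height.
- **Slot:** I felt the drawer floor at a TCP height of 141.5 mm. The gripped tin should touch down at about 142 mm.

**Last pictures**
- **Tin:** it stands upright between the orange plates, with its long side along them.
- **Cover:** it is still fully back.
- **Cup, mortar and spoon:** they are where they were at the start.
- **Gripper:** it is open and well clear of everything.

**Disagreement between checks:** the last wrist picture puts the tin's lid about 4 mm from the slot's middle across the plates. The picture just before lowering showed it centred. Both are within the 16 mm allowed, and the plates leave it only about 4 mm either way. No check failed.

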